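# Tap an arbor's taper into a drill chuck and lift it out

## Task

Take the steel arbor out of the rack, set it taper-down in the drill chuck standing in the wooden block and let go, then tap its end with the soft-face mallet, with several short, moderate taps, until the taper is tight and friction alone holds it. Put the mallet back down on the bench, then lift the chuck out of its block by the arbor alone and stand it upright, arbor still in it, on the blue mat. Lower it, do not let it drop, and leave the other tools, the key and the jar alone.

Things in the scene. Friction and masses are not known exactly. Their poses are not given: they have to be found in the camera images.
- arbor_mid (a point): Bright steel drill-chuck arbor, 120 mm long, 0.2 kg: its centre, z along it to the shank end. Top half: plain round shank 16 mm diameter, 70 mm long, to grip. Then a collar 26 mm diameter, 8 mm thick, underside 18 mm below this point. Below: taper 42 mm long, 21 mm narrowing to 16 mm (7 degrees included), tip 60 mm below this point. Starts upright, taper down, collar on the rack.
- arbor_end (a point): The flat upper end of the arbor's shank, where it is tapped, 60 mm above its centre. Pressing, even with 25 N, does not make the taper tight. Short taps do: a few at 25 to 35 mm/s, stopped at 10 to 15 N on the hand, each drive it in 0.3 to 1 mm. It is tight about 2 mm deeper than it was set; blows on a tight taper peak ever higher (over 75 N mars it), so stop there.
- chuck_mouth (a point): Steel drill chuck, 66 mm tall, 44 mm largest diameter, 0.66 kg, standing nose-down and loose. This is the centre of the mouth of the tapered socket in its upper face, 66 mm above the nose; mouth 20 mm, 40 mm deep, same taper as the arbor; z up along the socket. Set in lightly, the arbor stops with its collar 6 to 7.5 mm above this face; tight: 4.5 mm or less, never touching.
- block: Fixed wooden block 100 x 100 x 40 mm, origin under its centre. Round recess in its top, 18 mm deep, where the chuck stands with about 2 mm play around it; the socket's mouth is then 48 mm above the block.
- rack: Fixed grey rack 56 x 200 x 50 mm (long side along its y), origin under its centre, three holes 62 mm apart in its top; the arbor is in any one of them.
- mallet_mid (a point): Soft-face mallet, 0.36 kg: cylindrical head 90 mm tall, 40 mm diameter at its flat white nylon ends (20 mm each), 37.6 mm at its aluminium middle, standing on one face; wooden handle 22 mm thick sticks out level from mid-head to 153 mm from the axis. This is the head's centre, 45 mm above its lower face; z along the head, x along the handle. Hold it by the upper part of the head, tap with the lower face.
- mat_top (a point): Square blue mat, 130 x 130 mm, 4 mm thick, fixed flat on the bench; this is the centre of its upper face.
- centre: Bystander in the rack: steel centre with a cone point and dark collar, 43 mm high above the rack; origin on the rack's top face, under its collar.
- countersink: Bystander in the rack: hand countersink with an orange knob, 50 mm high above the rack; origin on the rack's top face, under its collar.
- chuck_key: Bystander: steel chuck key lying on the bench, T bar 103 mm long (along y), stem to 56 mm (along x), 18 mm high; origin on the bench under the bar's middle.
- jar: Bystander: clear screw jar with a blue cap, 52 mm diameter, 65 mm tall; origin under its centre.
Not all that is in view belongs to the job. Several things look just like the part that bears mat_top: the one meant starts nearest to the robot's base. There is more than one size of the part that bears mallet_mid; the job needs the larger.

How it is judged:
By the outcome, as a careful person would: the job done as asked, in the order asked, and still so for the second after the job is handed in, with the robot touching nothing.
It also fails if it takes over 72 s, if anything falls off the work surface, if the arm or the gripper's body presses on something with over 40 N, if the wrist force passes 120 N, or if a joint passes its speed limit or range.

## Robot

A 7-joint arm with a two-finger parallel gripper is mounted at the origin on the work surface. World frame = base frame: x ahead of the robot, y to its left, z up, the work surface at z = 0. Lengths are in m, angles in rad, forces in N, time in s.
With the tool pointing down it reaches from about 0.4 to 0.875 m from the base axis. Payload 6.5 kg.
Tool frame: the origin (TCP) lies on the centre line of the jaws, within the pads' length; the fingertips stand ahead of it and the grasp point (between the pads) lies 8 mm behind it (ctrl.nose_length is the z of the fingertips in the tool frame, in m); z points along the fingers, y is the direction in which the jaws open and shut (so a half turn about z gives the same grasp; the last joint's range is limited). The gripper opens to 88 mm and grips with 3 to 60 N. Pads are 18 mm wide; open, the fingers measure 123 mm over their backs; the gripper's body (75 mm by 187 mm) begins 45 mm behind the grasp point.
Start: joints at [1.229, 0.536, -0.004, 1.538, 0.003, 1.067, -0.071], TCP at [0.177, -0.625, 0.25] pointing down, gripper open.
Joint ranges: [-2.7, 2.7], [-0.37, 2.16], [-1.27, 1.26], [0.24, 2.4], [-1.31, 4.45], [0.19, 1.91], [-2.76, 2.76]. Speed limits (rad/s): [2.39, 2.39, 3.14, 3.14, 3.14, 3.14, 3.14].

## Interface

Orientations are given as a unit quaternion [x, y, z, w].
In Python, from cell import ctrl gives the robot as it stands. The module is installed in compiled form; this text tells all that it offers.
- The arm moves only by the tool apply_moves, never from a script. Its argument "deltas" is a list of rows, each a list of 7 numbers: the turn, a rotation vector about the tool's x, y, z in rad, then the shift along the tool's x, y, z in mm, then the finger opening in mm, from 0 to 88.1. A call has 1 to 10 rows; each row shifts and turns the commanded pose from where the row before left it, along the tool's axes as they then stand; what a row does not reach is not made up. A row lasts 1/12 s, in which the tool goes at most 41.7 mm and 7.16 degrees, less where a joint would pass 70% of its speed; a pose out of reach is approached as far as the arm can. A call with a gripper value outside its range is refused whole. The fingers move at their own pace and stop on an object; "newtons" is the grip in N (left out, the last holds). Time passes only in rows, so rows that do not move let the fingers close. It gives the time, the measured TCP pose, the force and the opening at its end, in the units of the state.
- ctrl.observe(): the state, without advancing time (a new reading comes with each control period).
- ctrl.get_image(name): name is "scene" or "top" or "wrist"; returns (picture, depth): 400x640x3 uint8, blue, green, red; 400x640 float32, m along the optical axis (not along the pixel's ray), 0 where there is no reading.
- ctrl.get_calibration(name): a dict with "mtx" (3x3 intrinsics, pixels), "dist" ([k1, k2, p1, p2, k3] as OpenCV has them; the pictures are not rectified), "rvec" (rotation vector, rad) and "tvec" (3), from world to camera coordinates, as OpenCV has them. Camera axes: x right, y down, z forward; pixel columns grow to the right and rows downward; lengths in m; the calibration is good to about 2 mm. A picture is of the moment at which its call begins: read the wrist's pose just before it. get_calibration takes no time and is no camera call; for the wrist camera it gives the pose at the moment of the call.
- ctrl.sign_off(): hands the job in, once; it reports no verdict.
The state is a dict: "clock": time; "joint_positions": joint angles; "qvel": joint speeds; "effort": joint torques, N m; "position": TCP position; "tool_rot": TCP orientation; "contact_force": force on the tool from outside, world axes, zero at the start; "ft_torque": the same for the moment, N m; "width": finger opening in m.
Only numpy, scipy, OpenCV 4.12 (cv2) and the standard library are available. Lean on these libraries where they do the work, as an engineer would, in place of code of your own. Each camera call takes 0.05 s, during which the arm holds its last target.

## Working session

There is one attempt and no reset: what is moved stays moved. The work goes in short steps, Python scripts to look and compute and a tool call to move; the robot and the scene stay as the last step left them, time stands still between calls to the robot, and variables do not carry over. Pictures are saved under pics/ and viewed, and the job is handed in when it is done.

Besides the shell and the picture viewer there is one more tool, called in YAML: its name, and indented under it one key for each argument. apply_moves: Moves the arm, as the interface text tells. Its arguments: {"type":"object","properties":{"deltas":{"type":"array","items":{"type":"array","items":{"type":"number"}}},"newtons":{"type":"number"}},"required":["deltas"]}

```bash
mkdir -p pics; python3 - <<'E'
from cell import ctrl
import cv2,numpy as np
s=ctrl.observe()
for k,v in s.items(): print(k,np.round(v,4))
print(ctrl.nose_length)
for n in ("scene","top","wrist"):
    c=ctrl.get_calibration(n)
    im,d=ctrl.get_image(n)
    cv2.imwrite(f"pics/{n}0.png",im); np.savez(f"{n}0.npz",im=im,d=d,**c)
    R=cv2.Rodrigues(np.array(c['rvec'],float))[0]; print(n,np.round(c['mtx'],1).tolist(),np.round(c['dist'],3),(-R.T@np.ravel(c['tvec'])).round(3),R[2].round(3))
E
```

```text
clock 0.0
joint_positions [ 1.2288  0.5372 -0.0044  1.5388  0.0026  1.0673 -0.0712]
qvel [-0.0003 -0.      0.0007 -0.0014  0.0003  0.001   0.0012]
effort [ 0.00000e+00 -5.70967e+01  9.90700e-01 -2.51593e+01 -5.63000e-02
  1.81000e-02  2.00000e-04]
position [ 0.1768 -0.6249  0.2489]
tool_rot [ 9.905e-01  1.375e-01 -2.000e-04 -8.000e-04]
contact_force [ 0.4266 -1.2132  0.5023]
ft_torque [ 0.0019 -0.0047 -0.0282]
width 0.0882
0.011
scene [[416.9, 0.0, 323.9], [0.0, 416.9, 196.6], [0.0, 0.0, 1.0]] [-0.024  0.     0.     0.     0.   ] [0.988 0.594 0.692] [-0.475 -0.629 -0.615]
top [[403.9, 0.0, 320.7], [0.0, 403.9, 199.1], [0.0, 0.0, 1.0]] [0. 0. 0. 0. 0.] [ 0.365 -0.011  1.194] [ 0.153 -0.021 -0.988]
wrist [[322.3, 0.0, 316.3], [0.0, 322.3, 201.6], [0.0, 0.0, 1.0]] [-0.045  0.     0.     0.     0.   ] [ 0.244 -0.606  0.383] [-0.258 -0.074 -0.963]
```

View pics/scene0.png

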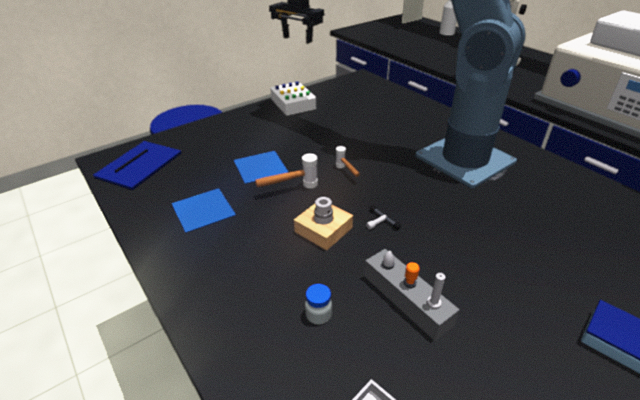

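View pics/top0.png

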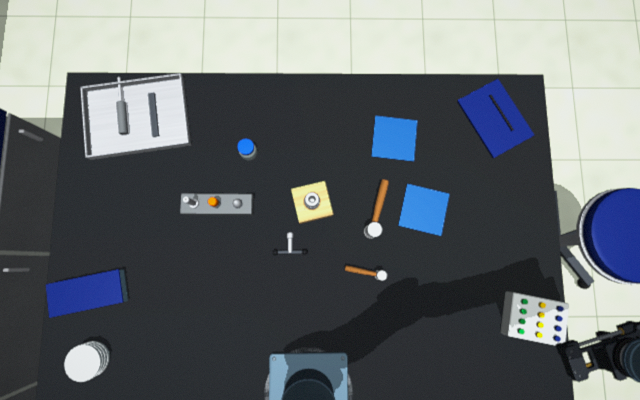

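View pics/wrist0.png

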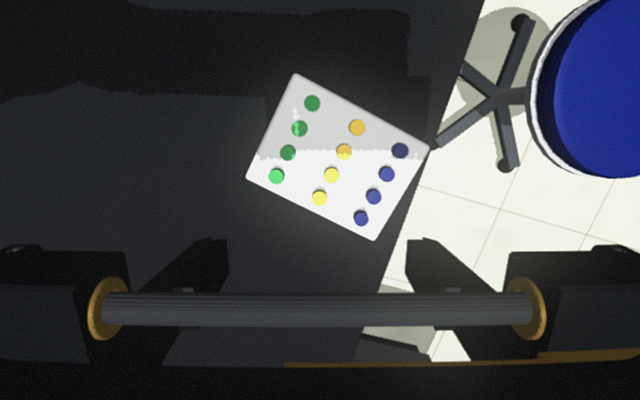

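The scene view shows arbor at (437,285) in the rack's near end, the chuck at (323,210), the big mallet head at (310,170), and two mats. In the top view: arbor ≈(190,201), chuck (312,200), big mallet head (374,230), near mat (424,210), small mallet (381,275). I'll measure these next.

```bash
cat > h.py <<'E'
import numpy as np,cv2
class V:
    def __init__(s,c,im,d):
        s.K=np.array(c['mtx'],float);s.D=np.ravel(c['dist']).astype(float);s.rv=np.ravel(c['rvec']).astype(float);s.t=np.ravel(c['tvec']).astype(float)
        s.R=cv2.Rodrigues(s.rv)[0];s.C=-s.R.T@s.t;s.im=im;s.d=d
    def ray(s,uv):
        p=cv2.undistortPoints(np.array(uv,float).reshape(-1,1,2),s.K,s.D).reshape(-1,2)
        return np.c_[p,np.ones(len(p))]
    def plane(s,uv,z):
        r=s.ray(uv)@s.R; return s.C+r*((z-s.C[2])/r[:,2])[:,None]
    def cloud(s):
        h,w=s.d.shape;u,v=np.meshgrid(np.arange(w),np.arange(h))
        r=s.ray(np.c_[u.ravel(),v.ravel()]);P=(r*s.d.ravel()[:,None]-s.t)@s.R
        return P.reshape(h,w,3)
    def proj(s,P): return cv2.projectPoints(np.array(P,float).reshape(-1,3),s.rv,s.t,s.K,s.D)[0].reshape(-1,2)
def load(n):
    z=np.load(n); return V(z,z['im'],z['d'])
def grab(n,tag):
    from cell import ctrl
    c=ctrl.get_calibration(n);im,d=ctrl.get_image(n)
    np.savez(tag+'.npz',im=im,d=d,**c); cv2.imwrite(f'pics/{tag}.png',im); return V(c,im,d)
def tri(v1,uv1,v2,uv2):
    a=(v1.ray([uv1])@v1.R)[0];b=(v2.ray([uv2])@v2.R)[0]
    A=np.c_[a,-b];x=np.linalg.lstsq(A,v2.C-v1.C,rcond=None)[0]
    p,q=v1.C+a*x[0],v2.C+b*x[1];return (p+q)/2,np.linalg.norm(p-q)
E
python3 - <<'E'
from h import *
t=load('top0.npz');s=load('scene0.npz');P=t.cloud()
for n,(u,v) in dict(arborend=(187,201),orange=(213,202),centre=(237,203),chuck=(312,200),chuckrim=(306,197),block=(298,212),mallet=(374,230),handle=(384,185),mat=(424,210),mat2=(395,138),small=(381,275),jar=(246,147),key=(290,250)).items(): print(n,P[v,u].round(4),s.proj(P[v,u]).round(0))
def crop(v,x0,y0,x1,y1,f,n): cv2.imwrite(n,cv2.resize(v.im[y0:y1,x0:x1],None,fx=f,fy=f,interpolation=cv2.INTER_CUBIC))
crop(t,170,170,460,290,2.7,'pics/tc.png'); crop(s,230,140,470,340,3,'pics/sc.png')
# mat centre
hsv=cv2.cvtColor(t.im,cv2.COLOR_BGR2HSV);m=cv2.inRange(hsv,(95,120,120),(120,255,255))
for c in cv2.findContours(m,cv2.RETR_EXTERNAL,cv2.CHAIN_APPROX_NONE)[0]:
    if cv2.contourArea(c)>500:
        r=cv2.minAreaRect(c);b=t.plane(cv2.boxPoints(r),.004);print(r,b.mean(0).round(4),np.linalg.norm(np.diff(b,axis=0),axis=1).round(3))
m=cv2.inRange(hsv,(8,60,100),(30,255,255))
for c in cv2.findContours(m,cv2.RETR_EXTERNAL,cv2.CHAIN_APPROX_NONE)[0]:
    if cv2.contourArea(c)>100:
        r=cv2.minAreaRect(c);b=t.plane(cv2.boxPoints(r),.04);e=np.diff(b,axis=0);print('wood',r,b.mean(0).round(4),e.round(3).tolist())
E
```

```text
arborend [0.525  0.321  0.1254] [[440. 275.]]
orange [0.526  0.2584 0.1002] [[412. 264.]]
centre [0.5259 0.1968 0.0814] [[388. 253.]]
chuck [ 0.539  -0.011   0.0487] [[321. 215.]]
chuckrim [0.5408 0.0056 0.0922] [[325. 205.]]
block [0.5058 0.0293 0.0379] [[343. 222.]]
mallet [ 0.4495 -0.1812  0.0877] [[310. 158.]]
handle [ 0.5814 -0.2182  0.0556] [[261. 179.]]
mat [ 0.5156 -0.346   0.001 ] [[260. 166.]]
mat2 [ 0.7361 -0.2644  0.0093] [[202. 207.]]
small [ 0.327  -0.202   0.0592] [[340. 149.]]
jar [0.6911 0.1787 0.0642] [[318. 292.]]
key [0.3979 0.0528 0.0149] [[382. 216.]]
((83.44696044921875, 293.248046875), (32.91017150878906, 76.7904052734375), 78.11134338378906) [0.2787 0.6386 0.004 ] [0.213 0.094 0.211]
((615.5, 235.0), (92.0, 47.0), 90.0) [ 0.4415 -0.9174  0.004 ] [0.145 0.277 0.14 ]
((423.9176330566406, 209.37059020996094), (44.68767547607422, 43.92842483520508), 12.52880859375) [ 0.5177 -0.3451  0.004 ] [0.134 0.134 0.133]
((394.3902282714844, 137.98780822753906), (43.620460510253906, 41.6326904296875), 6.340191841125488) [ 0.7383 -0.2637  0.004 ] [0.133 0.135 0.133]
((495.57
[... 209 characters left out ...]
295135498046875), 11.309932708740234) [ 0.3383 -0.1473  0.04  ] [[0.014, -0.003, 0.0], [-0.018, -0.088, 0.0], [-0.014, 0.003, 0.0]]
wood ((315.2353210449219, 215.9412078857422), (5.820854663848877, 35.89527130126953), 75.96376037597656) [ 0.4941 -0.0204  0.04  ] [[0.025, -0.1, 0.0], [-0.016, -0.004, 0.0], [-0.025, 0.1, 0.0]]
wood ((310.8163757324219, 198.21966552734375), (27.828277587890625, 35.73013687133789), 76.75948333740234) [ 0.5458 -0.0076  0.04  ] [[0.024, -0.101, 0.0], [-0.08, -0.018, 0.0], [-0.024, 0.1, 0.0]]
wood ((380.0, 200.5), (7.518604278564453, 43.656410217285156), 14.03624439239502) [ 0.5392 -0.2082  0.04  ] [[0.124, -0.034, 0.0], [-0.005, -0.021, 0.0], [-0.124, 0.034, 0.0]]
```

```bash
ls pics
```

```text
sc.png
scene0.png
tc.png
top0.png
wrist0.png
```

View pics/tc.png

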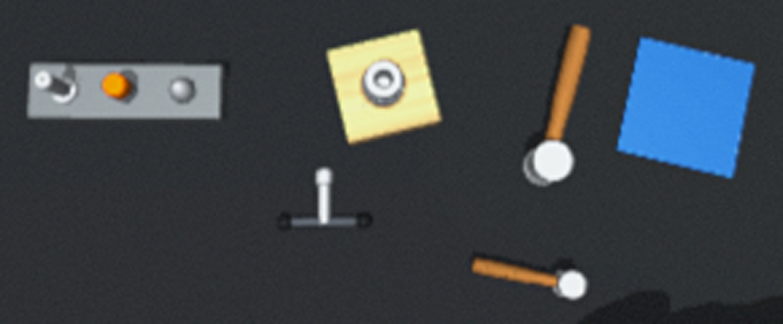

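View pics/sc.png

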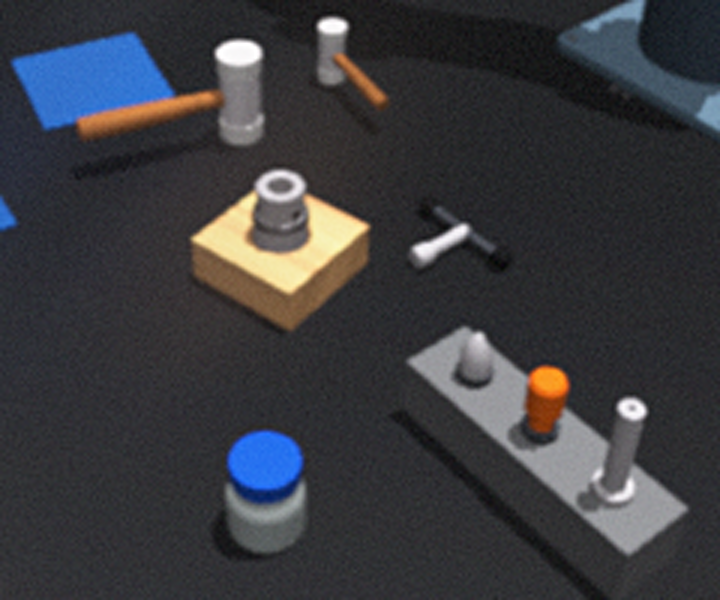

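```bash
cat > go.py <<'E'
import sys,numpy as np
from scipy.spatial.transform import Rotation as R
from cell import ctrl
def st():
    s=ctrl.observe();r=R.from_quat(s['tool_rot']);M=r.as_matrix()
    print('t%.2f'%s['clock'],'pos',np.round(s['position'],4),'head %.2f'%np.degrees(np.arctan2(M[1,0],M[0,0])),'z',M[:,2].round(4),'F',np.round(s['contact_force'],1),'w%.4f'%s['width'],'q',np.round(s['joint_positions'],2));return s,r
def plan(x,y,z,head=None):
    s,r=st();M=r.as_matrix()
    if head is not None:
        h=np.radians(head);T=np.array([[np.cos(h),np.sin(h),0],[np.sin(h),-np.cos(h),0],[0,0,-1]])
        print('turn rad',(r.inv()*R.from_matrix(T)).as_rotvec().round(4))
        print('shift after turn',((T.T)@(np.array([x,y,z])-s['position'])*1000).round(1))
    print('shift now',(M.T@(np.array([x,y,z])-s['position'])*1000).round(1))
if __name__=='__main__':
    a=[float(v) for v in sys.argv[1:]]
    plan(*a) if a else st()
E
python3 - <<'E'
from h import *
t=load('top0.npz');s=load('scene0.npz')
for n,a,b in [('arbor',(185.9,199.3),(440.3,276.3)),('mouth',(311.5,200),(323.3,201.7)),('mallet',(374.4,229.3),(310,158))]: print(n,tri(t,a,s,b),(np.array(t.plane([a],dict(arbor=.128,mouth=.088,mallet=.09)[n]))[0].round(4)))
E
python3 go.py .46 -.19 .26 15
```

```text
arbor (array([0.52882608, 0.32424303, 0.1271991 ]), np.float64(0.001674864176910835)) [0.5292 0.3233 0.128 ]
mouth (array([ 0.53338557, -0.00979764,  0.08710049]), np.float64(0.0005527421642145137)) [ 0.533  -0.0096  0.088 ]
mallet (array([ 0.4500896 , -0.18111717,  0.08795233]), np.float64(0.003533206077624493)) [ 0.4513 -0.182   0.09  ]
t0.15 pos [ 0.1769 -0.625   0.2491] head 15.81 z [-5.0e-04  1.2e-03 -1.0e+00] F [-0.5  0.4  0.5] w0.0883 q [ 1.23  0.54 -0.    1.54  0.    1.07 -0.07]
turn rad [-0.0013  0.0001  0.0141]
shift after turn [ 386.1 -346.9  -10.9]
shift now [ 390.9 -341.4  -10.5]
```

apply_moves:
  deltas:
    - [0, 0, 0, 28, -24.4, -1, 88]
    - [0, 0, 0, 28, -24.4, -1, 88]
    - [0, 0, 0, 28, -24.4, -1, 88]
    - [0, 0, 0, 28, -24.4, -1, 88]
    - [0, 0, 0, 28, -24.4, -1, 88]
    - [0, 0, 0, 28, -24.4, -1, 88]
    - [0, 0, 0, 28, -24.4, -1, 88]
    - [0, 0, 0, 28, -24.4, -1, 88]
    - [0, 0, 0, 28, -24.4, -1, 88]
    - [0, 0, 0, 28, -24.4, -1, 88]

```text
clock: 0.98
position: [0.3805, -0.3127, 0.2597]
tool_rot: [0.991, 0.137, -0.0, 0.0]
contact_force: [0.8, 0.1, 0.5]
width: 0.088
```

apply_moves:
  deltas:
    - [0, 0, 0, 28, -24.4, 0, 88]
    - [0, 0, 0, 28, -24.4, 0, 88]
    - [0, 0, 0, 28, -24.4, 0, 88]
    - [0, 0, 0, 28, -24.4, 0, 88]
    - [0, 0, 0, 0, 0, 0, 88]
    - [0, 0, 0, 0, 0, 0, 88]

```text
clock: 1.48
position: [0.462, -0.1879, 0.2596]
tool_rot: [0.99, 0.14, 0.0, -0.0]
contact_force: [-0.3, -0.2, -0.4]
width: 0.088
```

```bash
python3 - <<'E'
from h import *
import go
go.st()
grab('wrist','w1')
go.plan(.53,-.03,.26)
E
```

```text
t1.48 pos [ 0.462  -0.1879  0.2596] head 16.08 z [-0.e+00  6.e-04 -1.e+00] F [-0.3 -0.2 -0.4] w0.0880 q [ 0.5   0.28 -0.24  1.91  0.08  0.96 -1.07]
t1.53 pos [ 0.461  -0.1898  0.2595] head 15.89 z [-8.e-04 -1.e-04 -1.e+00] F [-1.1 -1.2  0.1] w0.0878 q [ 0.5   0.28 -0.24  1.91  0.08  0.96 -1.07]
shift now [ 110.1 -134.8   -0.6]
```

View pics/w1.png

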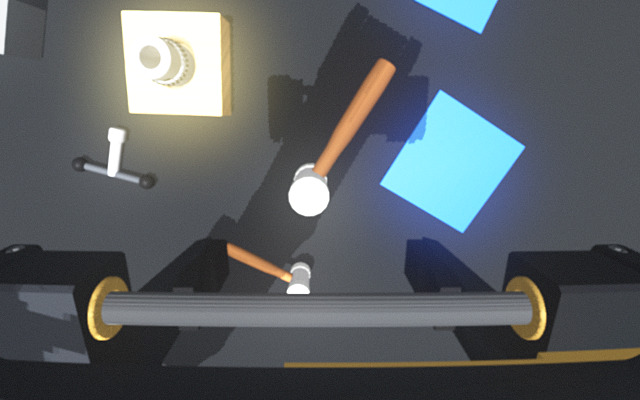

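The wrist view shows the mallet's top face at (309,196), its handle running to (385,68), the near mat centred around (452,161), and the chuck mouth around (155,57).

```bash
python3 - <<'E'
from h import *
import go
w=load('w1.npz');t=load('top0.npz');s=load('scene0.npz')
P=w.cloud();print(P[196,309],P[57,155],P[161,452])
g=cv2.cvtColor(w.im,cv2.COLOR_BGR2HSV)
m=cv2.inRange(g,(0,0,225),(180,40,255));m[:, :250]=0;m[:,360:]=0;m[:150]=0;m[230:]=0
c=max(cv2.findContours(m,0,1)[0],key=cv2.contourArea);e=cv2.fitEllipse(cv2.convexHull(c));print('mallet top',e)
print(w.plane([e[0]],.09),tri(w,e[0],s,(310,158)),tri(w,e[0],t,(374.4,229.3)))
m=cv2.inRange(g,(95,80,120),(125,255,255))
c=[c for c in cv2.findContours(m,0,1)[0] if cv2.contourArea(c)>5000][0:2]
for k in c:
    r=cv2.minAreaRect(k);b=w.plane(cv2.boxPoints(r),.004);print('mat',r[0],b.mean(0),np.degrees(np.arctan2(*(b[1]-b[0])[1::-1])))
m=cv2.inRange(g,(5,90,60),(25,255,255));m[:,:300]=0
for k in cv2.findContours(m,0,1)[0]:
    if cv2.contourArea(k)>300:
        X=w.plane(k.reshape(-1,2),.05);v=cv2.fitLine(X[:,:2].astype(np.float32),cv2.DIST_L2,0,.01,.01).ravel();print('handle',v,np.degrees(np.arctan2(v[1],v[0])))
go.plan(.5332,-.01,.26)
E
```

```text
[ 0.45052728 -0.18399332  0.0889015 ] [ 0.53626449 -0.00214149  0.05786532] [ 0.51994306 -0.34518239  0.00232044]
mallet top ((308.5540466308594, 195.84568786621094), (39.274837493896484, 40.32441711425781), 91.58447265625)
[[ 0.45083762 -0.18347792  0.09      ]] (array([ 0.44834138, -0.1830608 ,  0.08548373]), np.float64(0.002908416030991213)) (array([ 0.45105932, -0.18274852,  0.0898726 ]), np.float64(0.0015443849564847315))
mat (449.51287841796875, 173.17901611328125) [ 0.49969784 -0.35088221  0.004     ] -26.6953961718173
handle [ 0.29256612 -0.9562453   0.28249553 -0.45493206] -72.98835
handle [ 0.7713416   0.6364213   0.37619466 -0.49099195] 39.525482
handle [ 0.961885   -0.2734544   0.53423184 -0.20677891] -15.869928
t1.53 pos [ 0.461  -0.1898  0.2595] head 15.89 z [-8.e-04 -1.e-04 -1.e+00] F [-1.1 -1.2  0.1] w0.0878 q [ 0.5   0.28 -0.24  1.91  0.08  0.96 -1.07]
shift now [ 118.7 -153.2   -0.6]
```

apply_moves:
  deltas:
    - [0, 0, 0, 18, -30, 0, 88]
    - [0, 0, 0, 18, -30, 0, 88]
    - [0, 0, 0, 18, -30, 0, 88]
    - [0, 0, 0, 18, -30, 0, 88]
    - [0, 0, 0, 18, -30, 0, 88]
    - [0, 0, 0, 0, 0, 0, 88]
    - [0, 0, 0, 0, 0, 0, 88]

```text
clock: 2.12
position: [0.5068, -0.021, 0.2596]
tool_rot: [0.99, 0.138, -0.0, 0.0]
contact_force: [0.2, -0.9, 0.0]
width: 0.0878
```

```bash
python3 - <<'E'
from h import *
import go
grab('wrist','w2')
go.plan(.53,.29,.28,90)
E
```

```text
t2.17 pos [ 0.5065 -0.0228  0.2594] head 15.73 z [-9.e-04 -1.e-03 -1.e+00] F [-0.3 -1.1  0.1] w0.0882 q [ 0.23  0.3  -0.33  1.89  0.12  0.97 -1.45]
turn rad [-1.0000e-04  1.4000e-03 -1.2963e+00]
shift after turn [312.8  23.5 -20.6]
shift now [ 107.4 -294.7  -20.9]
```

View pics/w2.png

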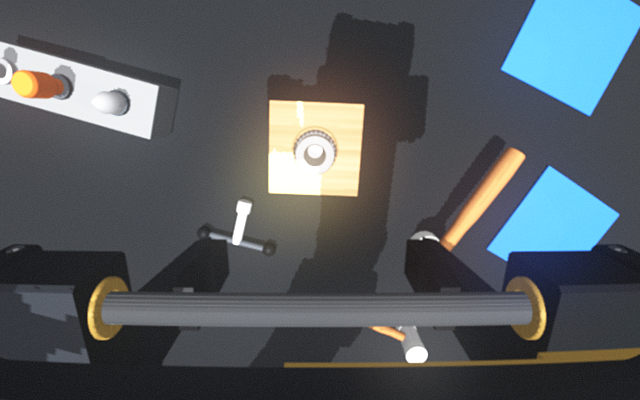

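apply_moves:
  deltas:
    - [0, 0, -0.12, 0, -36, -2, 88]
    - [0, 0, -0.12, 0, -36, -2, 88]
    - [0, 0, -0.12, 0, -36, -2, 88]
    - [0, 0, -0.12, 0, -30, -2, 88]
    - [0, 0, -0.12, 0, -20, -2, 88]
    - [0, 0, -0.12, 0, 0, -2, 88]
    - [0, 0, -0.12, 0, 0, -2, 88]
    - [0, 0, -0.12, 0, 0, -2, 88]
    - [0, 0, -0.12, 0, 0, -2, 88]
    - [0, 0, -0.12, 0, 0, -2, 88]

```text
clock: 3.0
position: [0.4342, 0.1138, 0.2796]
tool_rot: [0.739, 0.673, -0.001, 0.0]
contact_force: [-0.6, -0.2, 1.3]
width: 0.0883
```

```bash
python3 - <<'E'
from h import *
import go
w=load('w2.npz')
cv2.imwrite('pics/w2c.png',cv2.resize(w.im[115:195,265:365],None,fx=7,fy=7,interpolation=cv2.INTER_CUBIC))
go.plan(.528,.28,.29,90)
E
```

```text
t3.00 pos [0.4342 0.1138 0.2796] head 84.63 z [-3.0e-04 -1.4e-03 -1.0e+00] F [-0.6 -0.2  1.3] w0.0883 q [ 0.18  0.2  -0.61  1.98  0.14  0.99 -0.58]
turn rad [-0.0002  0.0014 -0.0937]
shift after turn [166.2  93.8 -10.4]
shift now [174.3  77.8 -10.7]
```

View pics/w2c.png

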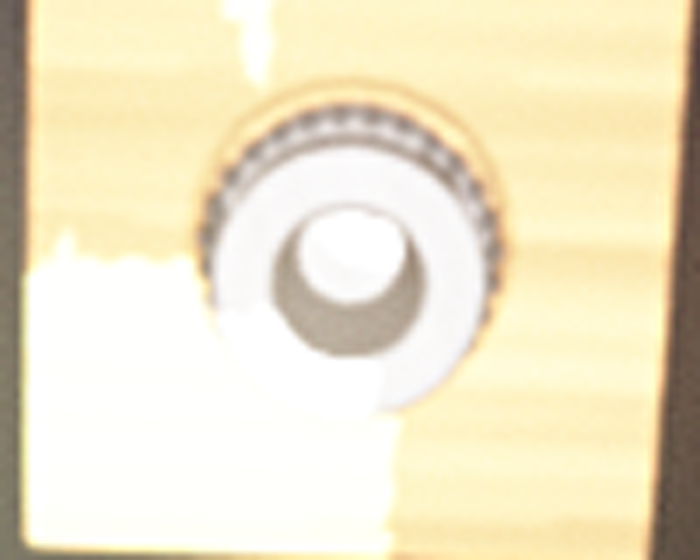

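apply_moves:
  deltas:
    - [0, 0, -0.094, 0, 0, 0, 88]
    - [0, 0, 0, 33, 19, -2, 88]
    - [0, 0, 0, 33, 19, -2, 88]
    - [0, 0, 0, 33, 19, -2, 88]
    - [0, 0, 0, 33, 19, -2, 88]
    - [0, 0, 0, 33, 19, -2, 88]
    - [0, 0, 0, 0, 0, 0, 88]
    - [0, 0, 0, 0, 0, 0, 88]

```text
clock: 3.67
position: [0.5302, 0.2806, 0.2888]
tool_rot: [0.708, 0.706, -0.001, -0.0]
contact_force: [-0.1, -0.1, -0.5]
width: 0.0876
```

```bash
python3 - <<'E'
from h import *
import go
grab('wrist','w3'); go.st()
w=load('w2.npz');t=load('top0.npz');s=load('scene0.npz');m=(314.6,154.6)
print(w.plane([m],.088),tri(w,m,t,(311.5,200)),tri(w,m,s,(323.3,201.7)))
E
```

```text
t3.72 pos [0.5299 0.2792 0.2888] head 89.79 z [-0.001 -0.002 -1.   ] F [-0.7 -0.4  0.7] w0.0880 q [-0.12  0.48 -0.62  1.61  0.3   1.15 -0.81]
[[ 0.53555173 -0.01146811  0.088     ]] (array([ 0.53441274, -0.01066447,  0.07984526]), np.float64(0.002141011545652767)) (array([ 0.53439761, -0.01086702,  0.08678593]), np.float64(0.002370902332766962))
```

View pics/w3.png

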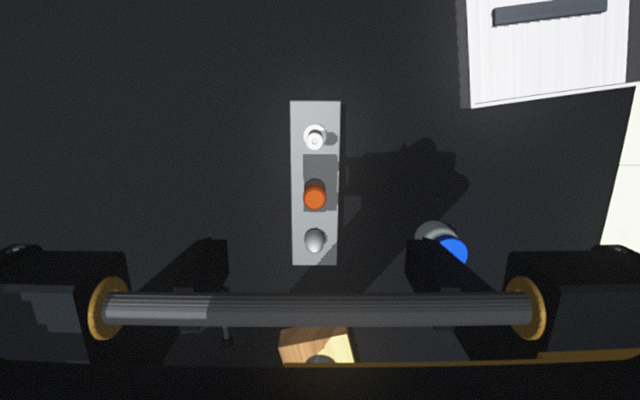

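The wrist view shows the arbor's end near (315,141), with the countersink at (315,196) and the centre at (315,240).

```bash
python3 - <<'E'
from h import *
w=load('w3.npz')
cv2.imwrite('pics/w3c.png',cv2.resize(w.im[110:190,280:360],None,fx=7,fy=7,interpolation=cv2.INTER_CUBIC))
E
```

```text
(no output)
```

View pics/w3c.png

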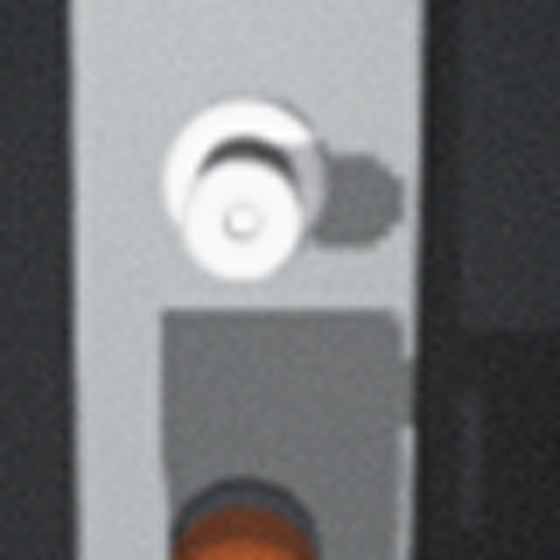

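```bash
python3 - <<'E'
from h import *
import go
w=load('w3.npz');t=load('top0.npz');s=load('scene0.npz');m=(314.2,141.2)
print(w.plane([m],.128),tri(w,m,t,(185.9,199.3)),tri(w,m,s,(440.3,276.3)))
go.plan(.5285,.323,.16,90)
E
```

```text
[[0.52865999 0.32370803 0.128     ]] (array([0.52896105, 0.32355097, 0.12761874]), np.float64(0.0006558922586601709)) (array([0.52838069, 0.32420324, 0.12712935]), np.float64(0.0012644095243982672))
t3.72 pos [0.5299 0.2792 0.2888] head 89.79 z [-0.001 -0.002 -1.   ] F [-0.7 -0.4  0.7] w0.0880 q [-0.12  0.48 -0.62  1.61  0.3   1.15 -0.81]
turn rad [-0.001   0.002  -0.0036]
shift after turn [ 43.8  -1.4 128.8]
shift now [ 44.1  -1.4 128.8]
```

apply_moves:
  deltas:
    - [0, 0, 0, 22, -0.7, 8, 60]
    - [0, 0, 0, 22, -0.7, 16, 60]
    - [0, 0, 0, 0.5, 0, 30, 60]
    - [0, 0, 0, 0, 0, 35, 60]
    - [0, 0, 0, 0, 0, 35, 60]
    - [0, 0, 0, 0, 0, 35, 60]
    - [0, 0, 0, 0, 0, 28, 60]
    - [0, 0, 0, 0, 0, 10, 60]
    - [0, 0, 0, 0, 0, 0, 60]
    - [0, 0, 0, 0, 0, 0, 60]
  newtons: 30

```text
clock: 4.55
position: [0.5286, 0.3248, 0.0937]
tool_rot: [0.708, 0.706, 0.0, 0.0]
contact_force: [0.4, 1.2, 1.0]
width: 0.0601
```

```bash
python3 go.py .5286 .3237 .092 90
```

```text
t4.55 pos [0.5286 0.3248 0.0937] head 89.84 z [ 7.e-04 -4.e-04 -1.e+00] F [0.4 1.2 1. ] w0.0601 q [-0.26  0.74 -0.51  1.7   0.47  0.83 -0.99]
turn rad [ 0.0007  0.0004 -0.0027]
shift after turn [-1.1  0.   1.7]
shift now [-1.1  0.   1.7]
```

Close on the shank and lift.

apply_moves:
  deltas:
    - [0, 0, 0, -0.6, 0, 0, 10]
    - [0, 0, 0, 0, 0, 0, 10]
    - [0, 0, 0, 0, 0, 0, 10]
    - [0, 0, 0, 0, 0, 0, 10]
    - [0, 0, 0, 0, 0, 0, 10]
    - [0, 0, 0, 0, 0, 0, 10]
  newtons: 30

```text
clock: 5.05
position: [0.5278, 0.3256, 0.093]
tool_rot: [0.707, 0.707, 0.0, 0.0]
contact_force: [-0.2, -0.9, 0.4]
width: 0.0221
```

```bash
python3 go.py
```

```text
t5.05 pos [0.5278 0.3256 0.093 ] head 89.95 z [ 4.e-04  2.e-04 -1.e+00] F [-0.2 -0.9  0.4] w0.0221 q [-0.27  0.75 -0.52  1.7   0.47  0.83 -0.99]
```

apply_moves:
  deltas:
    - [0, 0, 0, 0, 0, 0, 10]
    - [0, 0, 0, 0, 0, 0, 10]
    - [0, 0, 0, 0, 0, 0, 10]
    - [0, 0, 0, 0, 0, 0, 10]

```text
clock: 5.38
position: [0.5278, 0.3256, 0.0928]
tool_rot: [0.707, 0.707, 0.0, -0.0]
contact_force: [-0.2, -0.0, 0.8]
width: 0.0153
```

apply_moves:
  deltas:
    - [0, 0, 0, 0, 0, -6, 10]
    - [0, 0, 0, 0, 0, -15, 10]
    - [0, 0, 0, 0, 0, -20, 10]
    - [0, 0, 0, 0, 0, -20, 10]
    - [0, 0, 0, 0, 0, -25, 10]
    - [0, 0, 0, 0, 0, -25, 10]
    - [0, 0, 0, 0, 0, -20, 10]
    - [0, 0, 0, 0, 0, -10, 10]

```text
clock: 6.05
position: [0.5284, 0.3265, 0.2377]
tool_rot: [0.707, 0.707, 0.002, 0.0]
contact_force: [-0.3, -0.2, -0.8]
width: 0.0149
```

```bash
python3 go.py .5345 -.0108 .235 90
```

```text
t6.05 pos [0.5284 0.3265 0.2377] head 89.95 z [ 0.0034  0.0024 -1.    ] F [-0.3 -0.2 -0.8] w0.0149 q [-0.21  0.57 -0.6   1.61  0.35  1.07 -0.9 ]
turn rad [ 0.0034 -0.0024 -0.0008]
shift after turn [-337.3    6.1    2.7]
shift now [-337.3    6.4    1.9]
```

apply_moves:
  deltas:
    - [0, 0, 0, -20, 0.7, 0, 10]
    - [0, 0, 0, -36, 0.7, 0, 10]
    - [0, 0, 0, -36, 0.7, 0, 10]
    - [0, 0, 0, -36, 0.7, 0, 10]
    - [0, 0, 0, -36, 0.7, 0, 10]
    - [0, 0, 0, -36, 0.7, 0, 10]
    - [0, 0, 0, -36, 0.7, 0, 10]
    - [0, 0, 0, -36, 0.7, 0, 10]
    - [0, 0, 0, -36, 0.7, 0, 10]
    - [0, 0, 0, -29, 0, 0, 10]

```text
clock: 6.88
position: [0.533, -0.0147, 0.2338]
tool_rot: [0.708, 0.706, -0.001, 0.0]
contact_force: [0.5, -0.6, -2.0]
width: 0.0151
```

apply_moves:
  deltas:
    - [0, 0, 0, 0, 0, 0, 10]
    - [0, 0, 0, 0, 0, 0, 10]
    - [0, 0, 0, 0, 0, 0, 10]

```text
clock: 7.13
position: [0.5334, -0.0107, 0.2338]
tool_rot: [0.707, 0.707, 0.0, -0.0]
contact_force: [1.1, 0.6, -1.0]
width: 0.0154
```

```bash
python3 - <<'E'
from h import *
import go
go.st()
w=grab('wrist','w4');s=grab('scene','s4');go.st()
cv2.imwrite('pics/s4c.png',cv2.resize(s.im[80:260,230:410],None,fx=3.3,fy=3.3,interpolation=cv2.INTER_CUBIC))
E
```

```text
t7.13 pos [ 0.5334 -0.0107  0.2338] head 89.97 z [-3.e-04  7.e-04 -1.e+00] F [ 1.1  0.6 -1. ] w0.0154 q [ 0.39  0.42 -0.57  1.84  0.27  0.97 -0.3 ]
t7.23 pos [ 0.5336 -0.0097  0.2339] head 90.09 z [-1.e-04  8.e-04 -1.e+00] F [ 0.8  0.4 -1.5] w0.0153 q [ 0.39  0.42 -0.57  1.84  0.27  0.96 -0.3 ]
```

View pics/w4.png

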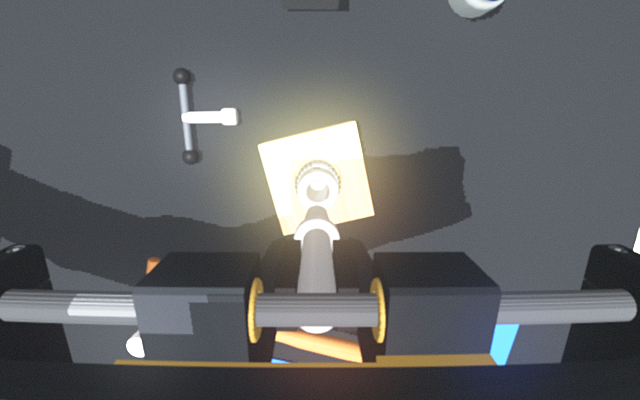

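View pics/s4c.png

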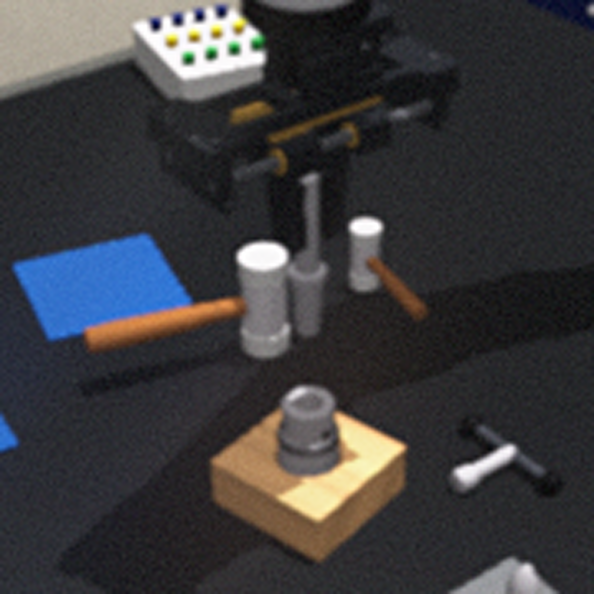

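The arbor is held upright. In the wrist view, its tip is near (317,207), and the mouth is near (317,187). I'll zoom in to check the alignment.

```bash
python3 - <<'E'
from h import *
w=load('w4.npz');s=load('s4.npz')
cv2.imwrite('pics/w4c.png',cv2.resize(w.im[150:270,270:370],None,fx=6,fy=6,interpolation=cv2.INTER_LANCZOS4))
print(w.proj([[.5336,-.0105,.149],[.5336,-.0105,.191-.008],[.5345,-.0108,.088]]),s.proj([[.5336,-.0105,.149],[.5345,-.0108,.088]]))
E
```

```text
[[315.89207585 211.97329856]
 [315.80092728 228.68055347]
 [317.0093275  191.82475206]] [[322.95361351 179.93877785]
 [322.77142312 201.3840971 ]]
```

View pics/w4c.png

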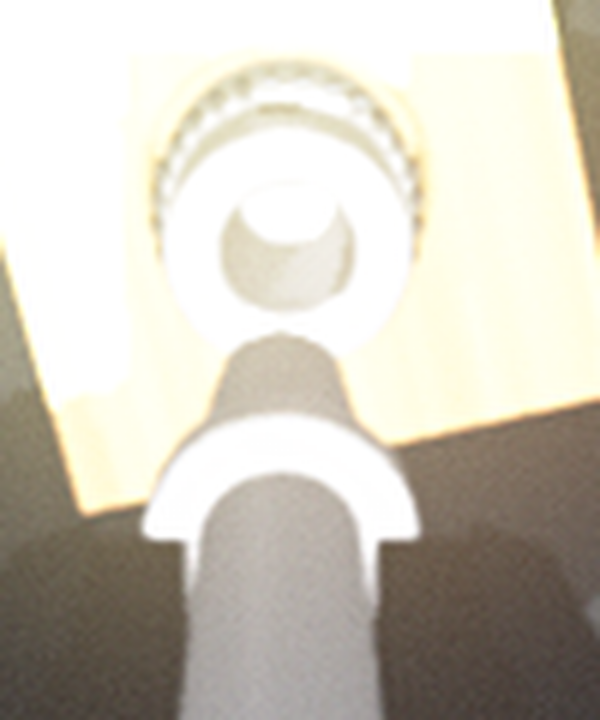

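```bash
python3 - <<'E'
from h import *
w=load('w4.npz')
a=np.linspace(0,2*np.pi,100)
for y in (-.0105,-.012,-.0135):
  for z in (.147,.151):
    c=np.c_[.534+.008*np.cos(a),y+.008*np.sin(a),z+0*a];p=w.proj(c);
    c2=np.c_[.534+.013*np.cos(a),y+.013*np.sin(a),z+.05+0*a];p2=w.proj(c2)
    print(y,z,p[:,1].min(),p2[:,1].min(),p2[:,0].max()-p2[:,0].min())
print(150+333/6-.5,150+410/6-.5,278/6, w.plane([(317.3,190.8)],.088))
E
```

```text
-0.0105 0.147 200.40660783687775 215.57874492131856 45.6486042834552
-0.0105 0.151 201.92566836021493 217.85621173187698 46.623776111357586
-0.012 0.147 202.43428589376012 218.1282883976309 45.544748932262735
-0.012 0.151 203.98519449110123 220.45594306583857 46.51516619399524
-0.0135 0.147 204.4548400758522 220.6661564899939 45.44112728023043
-0.0135 0.151 206.03734464418645 223.04346961628278 46.40680889109109
205.0 217.83333333333331 46.333333333333336 [[ 0.53475935 -0.00985613  0.088     ]]
```

```bash
python3 - <<'E'
from h import *
s=load('s4.npz')
print(s.proj([[.534,-.0105,.269],[.534,-.0105,.149],[.534,-.0105,.199],[.534,-.0125,.149]]))
cv2.imwrite('pics/s4d.png',cv2.resize(s.im[125:190,295:350],None,fx=10,fy=9,interpolation=cv2.INTER_CUBIC))
E
```

```text
[[322.34421898 132.54504177]
 [322.81091206 180.0030728 ]
 [322.62561673 161.16762398]
 [322.26888715 179.59033415]]
```

View pics/s4d.png

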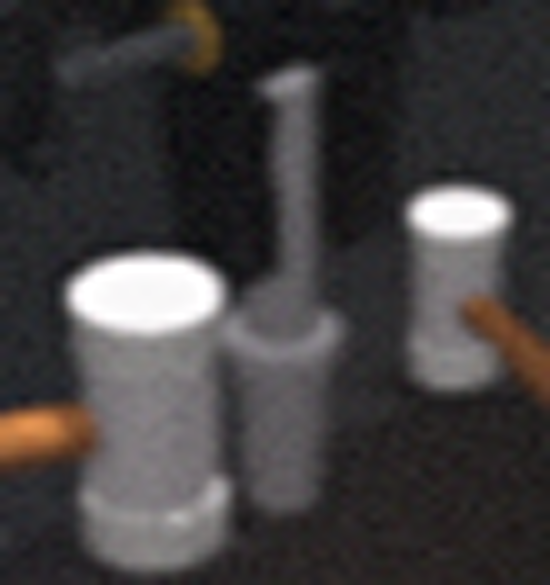

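apply_moves:
  deltas:
    - [0, 0, 0, 1.2, 0.8, 8, 10]
    - [0, 0, 0, 0, 0, 14, 10]
    - [0, 0, 0, 0, 0, 14, 10]
    - [0, 0, 0, 0, 0, 10, 10]
    - [0, 0, 0, 0, 0, 5, 10]
    - [0, 0, 0, 0, 0, 5, 10]
    - [0, 0, 0, 0, 0, 5, 10]
    - [0, 0, 0, 0, 0, 5, 10]
    - [0, 0, 0, 0, 0, 0, 10]

```text
clock: 7.98
position: [0.5342, -0.0103, 0.167]
tool_rot: [0.707, 0.707, -0.0, -0.0]
contact_force: [-0.2, -0.7, -2.4]
width: 0.0149
```

```bash
python3 - <<'E'
from h import *
import go
w=grab('wrist','w5');go.st()
cv2.imwrite('pics/w5c.png',cv2.resize(w.im[150:270,270:370],None,fx=5,fy=5,interpolation=cv2.INTER_CUBIC))
E
```

```text
t8.03 pos [ 0.5344 -0.0103  0.1675] head 89.94 z [-4.e-04 -0.e+00 -1.e+00] F [-0.9  0.5 -1.5] w0.0148 q [ 0.35  0.51 -0.53  1.89  0.34  0.84 -0.36]
```

View pics/w5c.png

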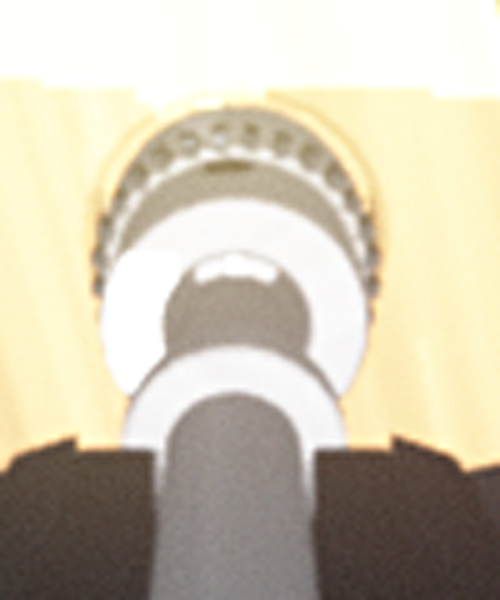

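The tip is in the mouth and centred. I'll continue down.

apply_moves:
  deltas:
    - [0, 0, 0, 0, 0, 5, 10]
    - [0, 0, 0, 0, 0, 5, 10]
    - [0, 0, 0, 0, 0, 5, 10]
    - [0, 0, 0, 0, 0, 4, 10]
    - [0, 0, 0, 0, 0, 2, 10]
    - [0, 0, 0, 0, 0, 0, 10]

```text
clock: 8.53
position: [0.5343, -0.01, 0.1462]
tool_rot: [0.707, 0.707, -0.0, -0.0]
contact_force: [-0.5, 0.6, -2.3]
width: 0.0155
```

apply_moves:
  deltas:
    - [0, 0, 0, 0, 0, 2, 10]
    - [0, 0, 0, 0, 0, 2, 10]
    - [0, 0, 0, 0, 0, 1.5, 10]
    - [0, 0, 0, 0, 0, 0, 10]

```text
clock: 8.87
position: [0.5344, -0.01, 0.141]
tool_rot: [0.707, 0.707, 0.0, -0.0]
contact_force: [0.0, 1.6, -3.0]
width: 0.0153
```

apply_moves:
  deltas:
    - [0, 0, 0, 0, 0, 1, 10]
    - [0, 0, 0, 0, 0, 1, 10]
    - [0, 0, 0, 0, 0, 0, 10]

```text
clock: 9.12
position: [0.5345, -0.0101, 0.1391]
tool_rot: [0.707, 0.707, 0.0, -0.0]
contact_force: [0.1, 1.4, -0.6]
width: 0.015
```

apply_moves:
  deltas:
    - [0, 0, 0, 0, 0, 1, 10]
    - [0, 0, 0, 0, 0, 0, 10]

```text
clock: 9.28
position: [0.5345, -0.0101, 0.1382]
tool_rot: [0.707, 0.707, 0.0, -0.0]
contact_force: [-1.8, 2.2, -0.3]
width: 0.0152
```

apply_moves:
  deltas:
    - [0, 0, 0, 0, 0, 1, 10]
    - [0, 0, 0, 0, 0, 0, 10]

```text
clock: 9.45
position: [0.5346, -0.01, 0.1374]
tool_rot: [0.707, 0.707, 0.0, 0.0]
contact_force: [-1.0, 2.7, 1.9]
width: 0.0151
```

```bash
python3 - <<'E'
from h import *
import go
w=grab('wrist','w6');s=grab('scene','s6');go.st()
cv2.imwrite('pics/w6c.png',np.hstack([cv2.resize(w.im[150:270,270:370],None,fx=4,fy=4,interpolation=cv2.INTER_CUBIC),cv2.resize(s.im[150:250,280:380],(480,480),interpolation=cv2.INTER_CUBIC)])[:, :800])
E
```

```text
t9.55 pos [ 0.5346 -0.01    0.1374] head 89.95 z [ 3.e-04  2.e-04 -1.e+00] F [-1.6  1.5  3.3] w0.0155 q [ 0.33  0.55 -0.51  1.91  0.37  0.78 -0.39]
```

View pics/w6c.png

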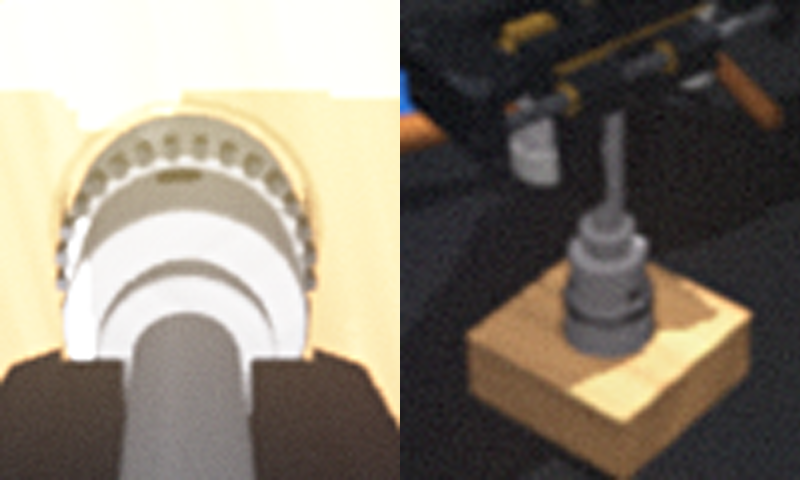

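apply_moves:
  deltas:
    - [0, 0, 0, 0, 0, 0, 60]
    - [0, 0, 0, 0, 0, 0, 60]
    - [0, 0, 0, 0, 0, 0, 60]
    - [0, 0, 0, 0, 0, -10, 60]
    - [0, 0, 0, 0, 0, -30, 60]
    - [0, 0, 0, 0, 0, -35, 60]
    - [0, 0, 0, 0, 0, -35, 60]
    - [0, 0, 0, 0, 0, -20, 88]
    - [0, 0, 0, 0, 0, 0, 88]
    - [0, 0, 0, 0, 0, 0, 88]

```text
clock: 10.38
position: [0.5351, -0.0106, 0.2686]
tool_rot: [0.708, 0.707, 0.001, 0.001]
contact_force: [-0.7, -0.2, -0.5]
width: 0.0783
```

```bash
python3 - <<'E'
from h import *
import go
w=grab('wrist','w7');s=grab('scene','s7');t=grab('top','t7');go.plan(.451,-.183,.26,-15.9)
cv2.imwrite('pics/w7c.png',np.hstack([cv2.resize(w.im[150:310,240:400],(480,480),interpolation=cv2.INTER_CUBIC),cv2.resize(s.im[150:250,280:380],(480,480),interpolation=cv2.INTER_CUBIC)])[:, :800])
E
```

```text
t10.53 pos [ 0.5336 -0.0106  0.266 ] head 89.94 z [-2.4e-03 -1.0e-04 -1.0e+00] F [ 0.2  1.1 -0.2] w0.0875 q [ 0.4   0.38 -0.59  1.8   0.24  1.03 -0.28]
turn rad [-1.6000e-03  2.3000e-03  1.8472e+00]
shift after turn [-32.2 188.5   6. ]
shift now [-172.5  -82.4    6.2]
```

View pics/w7c.png

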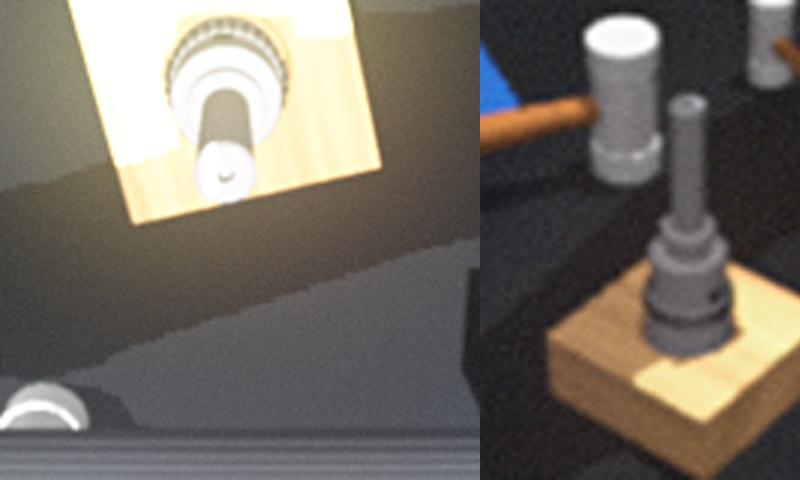

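apply_moves:
  deltas:
    - [0, 0, 0.12, -20, -10, 0, 88]
    - [0, 0, 0.12, -20, 0, 0, 88]
    - [0, 0, 0.12, 0, 10, 0, 88]
    - [0, 0, 0.12, 0, 12, 0, 88]
    - [0, 0, 0.12, 0, 12, 0, 88]
    - [0, 0, 0.12, 0, 12, 0, 88]
    - [0, 0, 0.12, 0, 12, 0, 88]
    - [0, 0, 0.12, 0, 12, 0, 88]
    - [0, 0, 0.12, 0, 12, 0, 88]
    - [0, 0, 0.12, 0, 12, 0, 88]

```text
clock: 11.37
position: [0.5927, -0.1064, 0.2654]
tool_rot: [0.983, 0.181, -0.001, -0.001]
contact_force: [-0.4, 0.9, -0.7]
width: 0.0883
```

apply_moves:
  deltas:
    - [0, 0, 0.11, 0, 10, 0, 88]
    - [0, 0, 0.11, 0, 10, 0, 88]
    - [0, 0, 0.11, 0, 10, 0, 88]
    - [0, 0, 0.11, 0, 10, 0, 88]
    - [0, 0, 0.11, 0, 10, 0, 88]
    - [0, 0, 0.1, 0, 10, 0, 88]
    - [0, 0, 0, 0, 0, 0, 88]

```text
clock: 11.95
position: [0.5973, -0.1675, 0.2655]
tool_rot: [0.99, -0.143, -0.002, 0.001]
contact_force: [-0.3, -0.7, 0.2]
width: 0.0881
```

```bash
python3 - <<'E'
from h import *
import go
w=load('w7.npz');s=load('s7.npz');m=(314.5,206.8)
print(w.plane([m],.1724),tri(w,m,s,(322.9,171.3)))
go.plan(.451,-.183,.22,-15.9)
E
```

```text
[[ 0.53453939 -0.01012666  0.1724    ]] (array([ 0.53438365, -0.0097226 ,  0.1731699 ]), np.float64(0.00046026911720085294))
t11.95 pos [ 0.5973 -0.1675  0.2655] head -16.42 z [-0.0034 -0.0013 -1.    ] F [-0.3 -0.7  0.2] w0.0881 q [ 0.3   0.48 -0.14  1.6   0.07  1.08 -1.72]
turn rad [ 0.0022  0.0029 -0.009 ]
shift after turn [-136.5   55.    45.5]
shift now [-135.9   56.1   46. ]
```

apply_moves:
  deltas:
    - [0, 0, -0.009, -27, 11.2, 9, 88]
    - [0, 0, 0, -27.2, 11.2, 9, 88]
    - [0, 0, 0, -27.2, 11.2, 9, 88]
    - [0, 0, 0, -27.2, 11.2, 9, 88]
    - [0, 0, 0, -27.2, 11.2, 9, 88]
    - [0, 0, 0, 0, 0, 0, 88]
    - [0, 0, 0, 0, 0, 0, 88]
    - [0, 0, 0, 0, 0, 0, 88]

```text
clock: 12.62
position: [0.4536, -0.1818, 0.2222]
tool_rot: [0.991, -0.134, 0.0, -0.0]
contact_force: [-0.3, 0.4, 0.4]
width: 0.0878
```

```bash
python3 - <<'E'
from h import *
import go
w=grab('wrist','w8');go.plan(.451,-.183,.069,-15.9)
g=cv2.cvtColor(w.im,cv2.COLOR_BGR2HSV)
print(w.proj([.451,-.183,.09]))
E
```

```text
t12.67 pos [ 0.4541 -0.1818  0.2224] head -15.39 z [ 1.1e-03  1.0e-04 -1.0e+00] F [ 1.   0.9 -0.1] w0.0876 q [ 0.41  0.31 -0.15  1.98  0.06  0.86 -1.6 ]
turn rad [-0.0004 -0.001   0.0089]
shift after turn [ -2.7   2.  153.4]
shift now [ -2.9   2.  153.4]
[[318.48555852 198.60138399]]
```

View pics/w8.png

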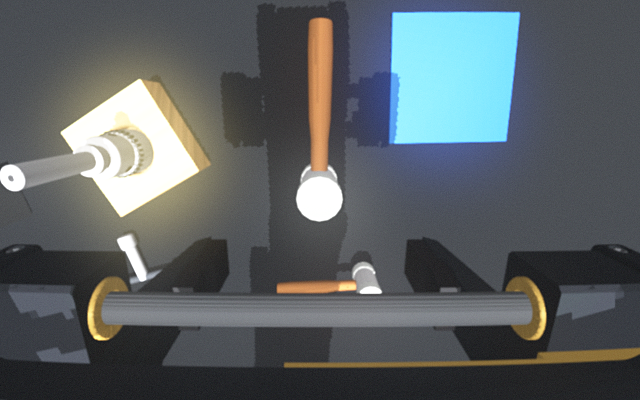

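apply_moves:
  deltas:
    - [0, 0, 0.009, -2.8, 2.6, 12, 88]
    - [0, 0, 0, 0, 0, 25, 88]
    - [0, 0, 0, 0, 0, 30, 88]
    - [0, 0, 0, 0, 0, 30, 88]
    - [0, 0, 0, 0, 0, 30, 88]
    - [0, 0, 0, 0, 0, 18, 88]
    - [0, 0, 0, 0, 0, 8, 88]
    - [0, 0, 0, 0, 0, 0, 60]
    - [0, 0, 0, 0, 0, 0, 50]
  newtons: 20

```text
clock: 13.42
position: [0.4505, -0.184, 0.0696]
tool_rot: [0.99, -0.139, 0.0, -0.0]
contact_force: [0.8, -0.2, 0.4]
width: 0.0767
```

```bash
python3 go.py .451 -.183 .069 -15.9
```

```text
t13.42 pos [ 0.4505 -0.184   0.0696] head -15.99 z [ 8.e-04 -0.e+00 -1.e+00] F [ 0.8 -0.2  0.4] w0.0767 q [ 0.39  0.56 -0.11  2.07  0.12  0.52 -1.66]
turn rad [-0.0002 -0.0007 -0.0016]
shift after turn [ 0.2 -1.1  0.6]
shift now [ 0.2 -1.1  0.6]
```

apply_moves:
  deltas:
    - [0, 0, 0, 0, 0, 0, 36]
    - [0, 0, 0, 0, 0, 0, 36]
    - [0, 0, 0, 0, 0, 0, 36]
    - [0, 0, 0, 0, 0, 0, 36]
    - [0, 0, 0, 0, 0, 0, 36]
    - [0, 0, 0, 0, 0, 0, 34]
  newtons: 20

```text
clock: 13.92
position: [0.4497, -0.1841, 0.0696]
tool_rot: [0.99, -0.14, 0.0, -0.0]
contact_force: [1.1, 0.0, 1.7]
width: 0.0387
```

apply_moves:
  deltas:
    - [0, 0, 0, 0, 0, 0, 30]
    - [0, 0, 0, 0, 0, 0, 30]
    - [0, 0, 0, 0, 0, 0, 30]
  newtons: 50

```text
clock: 14.17
position: [0.4498, -0.1841, 0.0695]
tool_rot: [0.99, -0.14, 0.0, -0.0]
contact_force: [-0.5, 1.8, 5.7]
width: 0.038
```

```bash
python3 go.py .5345 -.010 .26 -15.9
```

```text
t14.17 pos [ 0.4498 -0.1841  0.0695] head -16.04 z [ 7.e-04 -1.e-04 -1.e+00] F [-0.5  1.8  5.7] w0.0380 q [ 0.39  0.56 -0.11  2.07  0.12  0.52 -1.66]
turn rad [-0.0001 -0.0007 -0.0025]
shift after turn [  33.8 -190.6 -190.5]
shift now [  33.4 -190.7 -190.4]
```

apply_moves:
  deltas:
    - [0, 0, 0, 0, 0, -6, 30]
    - [0, 0, 0, 0, 0, -18, 30]
    - [0, 0, 0, 0, 0, -28, 30]
    - [0, 0, 0, 0, 0, -35, 30]
    - [0, 0, 0, 0, 0, -35, 30]
    - [0, 0, 0, 0, 0, -35, 30]
    - [0, 0, 0, 0, 0, -28, 30]
    - [0, 0, 0, 0, 0, -15, 30]
    - [0, 0, 0, 0, 0, 0, 30]
    - [0, 0, 0, 0, 0, 0, 30]

```text
clock: 15.0
position: [0.4488, -0.1842, 0.2689]
tool_rot: [0.99, -0.14, -0.0, 0.0]
contact_force: [0.0, 0.1, -4.7]
width: 0.0379
```

```bash
python3 - <<'E'
from h import *
import go
go.plan(.5345,-.01,.27,-15.9)
w=grab('wrist','w9');s=grab('scene','s9')
cv2.imwrite('pics/s9c.png',cv2.resize(s.im[50:250,200:400],None,fx=3,fy=3,interpolation=cv2.INTER_CUBIC))
E
```

```text
t15.00 pos [ 0.4488 -0.1842  0.2689] head -16.07 z [-4.e-04 -1.e-04 -1.e+00] F [ 0.   0.1 -4.7] w0.0379 q [ 0.43  0.24 -0.15  1.94  0.04  0.97 -1.6 ]
turn rad [ 0.0002  0.0003 -0.003 ]
shift after turn [  34.7 -191.    -1.1]
shift now [  34.1 -191.1   -1.2]
```

View pics/w9.png

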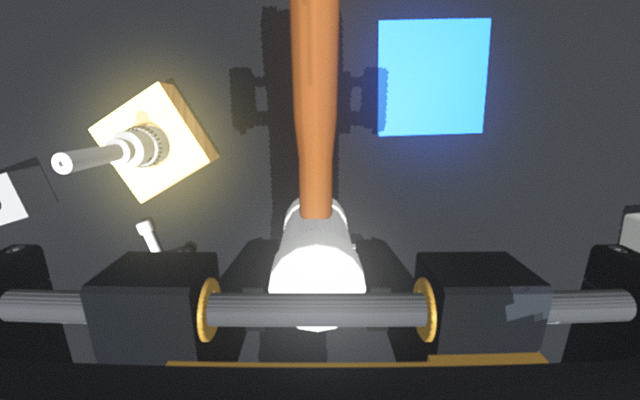

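View pics/s9c.png

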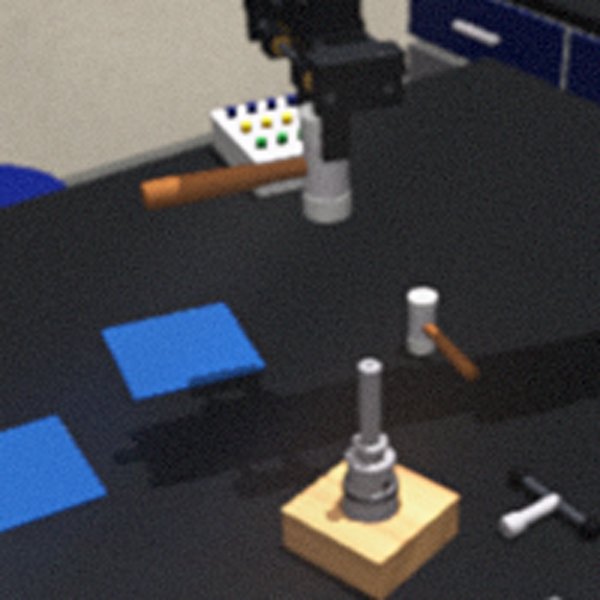

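apply_moves:
  deltas:
    - [0, 0, 0, 3, -16, 0, 30]
    - [0, 0, 0, 5.5, -31, 0, 30]
    - [0, 0, 0, 6, -34, 0, 30]
    - [0, 0, 0, 6, -34, 0, 30]
    - [0, 0, 0, 6, -34, 0, 30]
    - [0, 0, 0, 5, -28, 0, 30]
    - [0, 0, 0, 2.5, -14, 0, 30]
    - [0, 0, 0, 0, 0, 0, 30]
    - [0, 0, 0, 0, 0, 0, 30]

```text
clock: 15.85
position: [0.5339, -0.0094, 0.2672]
tool_rot: [0.99, -0.139, -0.002, 0.0]
contact_force: [-0.1, -0.2, -4.9]
width: 0.0381
```

```bash
python3 - <<'E'
from h import *
import go
go.plan(.5345,-.01,.25,-15.9)
w=grab('wrist','w10');s=grab('scene','s10');go.st()
cv2.imwrite('pics/s10c.png',cv2.resize(s.im[100:250,250:400],None,fx=4,fy=4,interpolation=cv2.INTER_CUBIC))
E
```

```text
t15.85 pos [ 0.5339 -0.0094  0.2672] head -15.94 z [-0.0039  0.     -1.    ] F [-0.1 -0.2 -4.9] w0.0381 q [ 0.13  0.33 -0.25  1.81  0.09  1.01 -2.  ]
turn rad [ 0.001   0.0038 -0.0007]
shift after turn [ 0.8  0.4 17.2]
shift now [ 0.9  0.4 17.2]
t15.95 pos [ 0.5338 -0.0114  0.2678] head -16.14 z [-3.e-03 -8.e-04 -1.e+00] F [ 0.2 -0.5 -3.8] w0.0378 q [ 0.13  0.33 -0.24  1.81  0.09  1.01 -2.  ]
```

View pics/s10c.png

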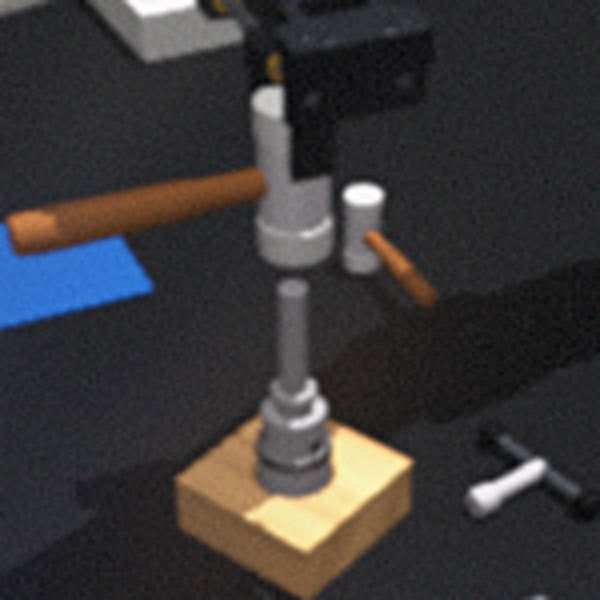

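View pics/w10.png

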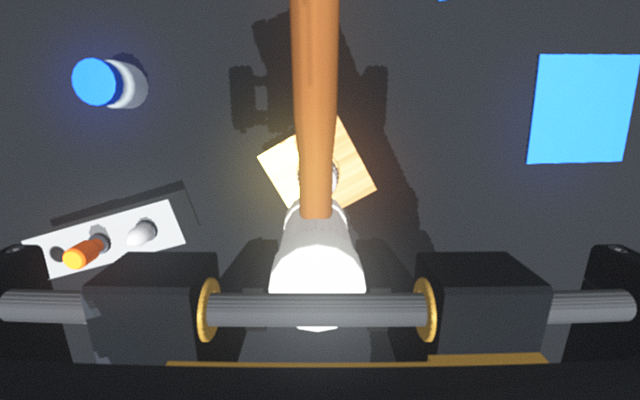

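apply_moves:
  deltas:
    - [0, 0, 0, 0.5, 0.2, 8, 30]
    - [0, 0, 0, 0, 0, 8, 30]
    - [0, 0, 0, 0, 0, 0, 30]
    - [0, 0, 0, 0, 0, 0, 30]

```text
clock: 16.28
position: [0.5345, -0.0109, 0.2523]
tool_rot: [0.99, -0.14, -0.001, 0.0]
contact_force: [-0.6, 0.7, -5.0]
width: 0.0375
```

apply_moves:
  deltas:
    - [0, 0, 0, 0, 0, 2.5, 30]
    - [0, 0, 0, 0, 0, 2.5, 30]
    - [0, 0, 0, 0, 0, 2.5, 30]

```text
clock: 16.53
position: [0.5354, -0.0103, 0.2457]
tool_rot: [0.99, -0.14, 0.0, -0.0]
contact_force: [0.9, -0.5, -3.9]
width: 0.0379
```

apply_moves:
  deltas:
    - [0, 0, 0, 0, 0, 2.5, 30]

```text
clock: 16.62
position: [0.5353, -0.0103, 0.2431]
tool_rot: [0.99, -0.14, 0.0, -0.0]
contact_force: [1.2, 0.3, -3.7]
width: 0.0377
```

apply_moves:
  deltas:
    - [0, 0, 0, 0, 0, 2.5, 30]

```text
clock: 16.7
position: [0.536, -0.0103, 0.2412]
tool_rot: [0.99, -0.14, 0.001, -0.0]
contact_force: [-1.3, -0.5, 12.5]
width: 0.038
```

apply_moves:
  deltas:
    - [0, 0, 0, 0, 0, -5, 30]
    - [0, 0, 0, 0, 0, -5, 30]
    - [0, 0, 0, 0, 0, 0, 30]
    - [0, 0, 0, 0, 0, 0, 30]

```text
clock: 17.03
position: [0.5355, -0.0103, 0.2511]
tool_rot: [0.99, -0.14, 0.0, -0.0]
contact_force: [-0.8, -0.1, -4.0]
width: 0.038
```

```bash
cat > gap.py <<'E'
import sys
from h import *
import go
go.st()
n=sys.argv[1];s=grab('scene',n)
cv2.imwrite(f'pics/{n}c.png',cv2.resize(s.im[165:225,290:355],None,fx=10,fy=10,interpolation=cv2.INTER_CUBIC))
E
python3 gap.py s11; python3 -c "
from h import *
s=load('s10.npz');cv2.imwrite('pics/s10d.png',cv2.resize(s.im[165:225,290:355],None,fx=10,fy=10,interpolation=cv2.INTER_CUBIC))"
```

```text
t17.03 pos [ 0.5355 -0.0103  0.2511] head -16.06 z [ 7.e-04  0.e+00 -1.e+00] F [-0.8 -0.1 -4. ] w0.0380 q [ 0.13  0.35 -0.24  1.83  0.1   0.97 -2.01]
```

View pics/s11c.png

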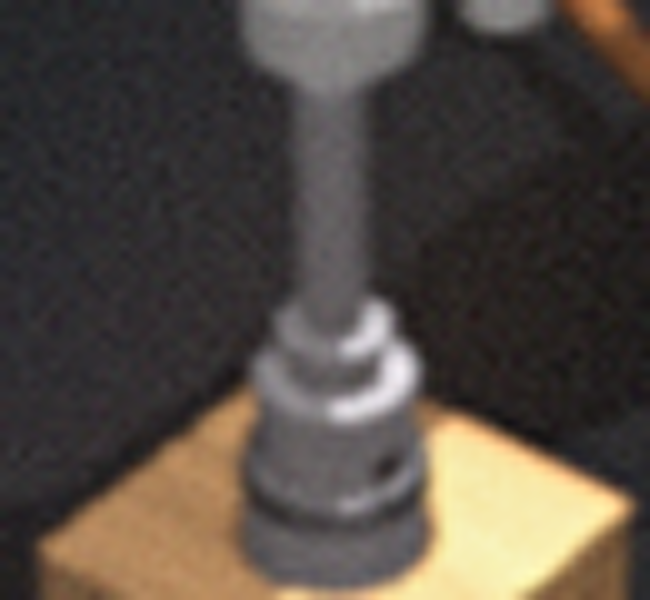

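View pics/s10d.png

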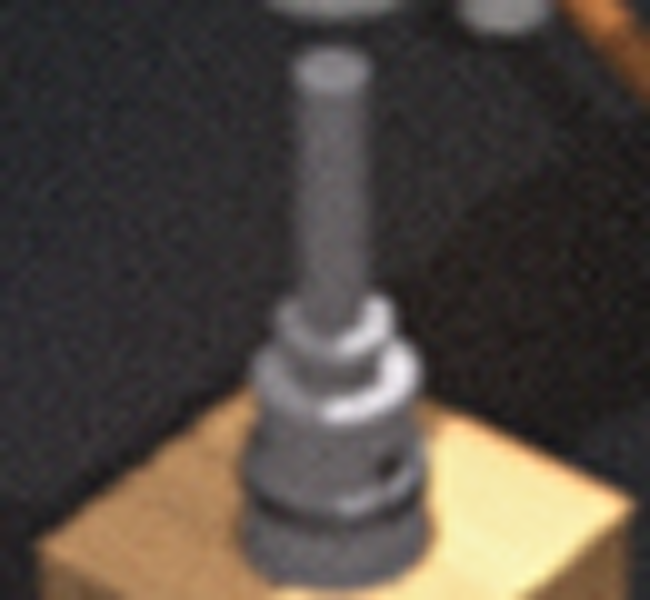

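apply_moves:
  deltas:
    - [0, 0, 0, 0, 0, 2.5, 30]
    - [0, 0, 0, 0, 0, 2.5, 30]
    - [0, 0, 0, 0, 0, 2.5, 30]
    - [0, 0, 0, 0, 0, 2.5, 30]

```text
clock: 17.42
position: [0.5358, -0.0103, 0.241]
tool_rot: [0.99, -0.14, 0.001, -0.0]
contact_force: [-1.0, -1.5, 15.2]
width: 0.0381
```

apply_moves:
  deltas:
    - [0, 0, 0, 0, 0, -5, 30]
    - [0, 0, 0, 0, 0, -5, 30]
    - [0, 0, 0, 0, 0, 0, 30]
    - [0, 0, 0, 0, 0, 2.6, 30]
    - [0, 0, 0, 0, 0, 2.6, 30]
    - [0, 0, 0, 0, 0, 2.6, 30]
    - [0, 0, 0, 0, 0, 2.6, 30]

```text
clock: 18.0
position: [0.5359, -0.0104, 0.2408]
tool_rot: [0.99, -0.14, 0.001, -0.0]
contact_force: [-0.9, -0.0, 17.5]
width: 0.0377
```

apply_moves:
  deltas:
    - [0, 0, 0, 0, 0, -5, 30]
    - [0, 0, 0, 0, 0, -5.4, 30]
    - [0, 0, 0, 0, 0, 0, 30]
    - [0, 0, 0, 0, 0, 0, 30]

```text
clock: 18.33
position: [0.5354, -0.0103, 0.2509]
tool_rot: [0.99, -0.14, 0.0, -0.0]
contact_force: [-1.0, -0.2, -4.3]
width: 0.0379
```

```bash
cat > sub.py <<'E'
import sys
from h import *
import go
n=sys.argv[1];go.st();s=grab('scene',n)
ref=load('s7.npz') 
a=s.proj([[.5345,-.01,.1],[.5345,-.01,.101]]);print('px/mm',a[0]-a[1])
def sh(r,q,box):
    x0,y0,x1,y1=box
    T=cv2.cvtColor(r.im,6).astype(np.float32)[y0:y1,x0:x1];I=cv2.cvtColor(q.im,6).astype(np.float32)
    f=8;T=cv2.resize(T,None,fx=f,fy=f,interpolation=cv2.INTER_CUBIC);p=4
    S=cv2.resize(I[y0-p:y1+p,x0-p:x1+p],None,fx=f,fy=f,interpolation=cv2.INTER_CUBIC)
    r=cv2.matchTemplate(S,T,cv2.TM_CCOEFF_NORMED);_,v,_,l=cv2.minMaxLoc(r);return (l[0]/f-p,l[1]/f-p,round(v,3))
for k in sys.argv[2:]+[n]:
    q=load(k+'.npz');print(k,'collar',sh(ref,q,(316,193,332,201)),'chuck',sh(ref,q,(312,204,336,226)),'end',sh(ref,q,(316,166,332,176)))
E
python3 sub.py s12 s9 s10 s11
```

```text
t18.33 pos [ 0.5354 -0.0103  0.2509] head -16.05 z [ 3.e-04  0.e+00 -1.e+00] F [-1.  -0.2 -4.3] w0.0379 q [ 0.13  0.35 -0.24  1.83  0.1   0.97 -2.01]
px/mm [0.00339571 0.34211592]
s9 collar (0.25, -0.375, 0.883) chuck (0.25, 0.125, 0.9) end (-0.125, -0.125, 0.923)
s10 collar (0.375, -0.25, 0.869) chuck (0.0, 0.125, 0.921) end (-0.25, 0.5, 0.885)
s11 collar (0.375, -0.125, 0.849) chuck (0.0, 0.125, 0.924) end (4.0, -4.0, 0.335)
s12 collar (0.375, 0.0, 0.85) chuck (0.0, 0.125, 0.924) end (4.0, -4.0, 0.323)
```

apply_moves:
  deltas:
    - [0, 0, 0, 0, 0, 4, 30]
    - [0, 0, 0, 0, 0, 3, 30]
    - [0, 0, 0, 0, 0, 1, 30]
    - [0, 0, 0, 0, 0, 0, 30]
    - [0, 0, 0, 0, 0, 0.4, 30]

```text
clock: 18.8
position: [0.5352, -0.0103, 0.2421]
tool_rot: [0.99, -0.14, -0.0, 0.0]
contact_force: [0.5, 0.1, -3.5]
width: 0.0378
```

apply_moves:
  deltas:
    - [0, 0, 0, 0, 0, 0.4, 30]
    - [0, 0, 0, 0, 0, 0, 30]

```text
clock: 18.97
position: [0.5353, -0.0103, 0.2419]
tool_rot: [0.99, -0.14, 0.0, -0.0]
contact_force: [-0.1, -0.6, -4.5]
width: 0.0381
```

apply_moves:
  deltas:
    - [0, 0, 0, 0, 0, 0.4, 30]
    - [0, 0, 0, 0, 0, 0, 30]

```text
clock: 19.13
position: [0.5353, -0.0103, 0.2415]
tool_rot: [0.99, -0.14, 0.0, 0.0]
contact_force: [-0.9, -0.3, -3.8]
width: 0.0379
```

apply_moves:
  deltas:
    - [0, 0, 0, 0, 0, 0.4, 30]
    - [0, 0, 0, 0, 0, 0, 30]

```text
clock: 19.3
position: [0.5354, -0.0103, 0.2412]
tool_rot: [0.99, -0.14, 0.0, 0.0]
contact_force: [0.5, 0.1, -3.0]
width: 0.038
```

apply_moves:
  deltas:
    - [0, 0, 0, 0, 0, 0.4, 30]
    - [0, 0, 0, 0, 0, 0, 30]

```text
clock: 19.47
position: [0.5357, -0.0103, 0.2411]
tool_rot: [0.99, -0.14, 0.0, -0.0]
contact_force: [-0.4, 0.0, -0.9]
width: 0.0382
```

apply_moves:
  deltas:
    - [0, 0, 0, 0, 0, 0.4, 30]
    - [0, 0, 0, 0, 0, 0, 30]

```text
clock: 19.63
position: [0.5359, -0.0104, 0.241]
tool_rot: [0.99, -0.14, 0.001, -0.0]
contact_force: [-0.2, -0.1, 3.9]
width: 0.0379
```

apply_moves:
  deltas:
    - [0, 0, 0, 0, 0, -5, 30]
    - [0, 0, 0, 0, 0, -5.4, 30]
    - [0, 0, 0, 0, 0, 0, 30]
    - [0, 0, 0, 0, 0, 2.7, 30]
    - [0, 0, 0, 0, 0, 2.7, 30]
    - [0, 0, 0, 0, 0, 2.7, 30]
    - [0, 0, 0, 0, 0, 2.7, 30]

```text
clock: 20.22
position: [0.5362, -0.0103, 0.2407]
tool_rot: [0.99, -0.14, 0.001, -0.0]
contact_force: [-1.6, 0.1, 19.4]
width: 0.0381
```

apply_moves:
  deltas:
    - [0, 0, 0, 0, 0, -5, 30]
    - [0, 0, 0, 0, 0, -5.4, 30]
    - [0, 0, 0, 0, 0, 0, 30]
    - [0, 0, 0, 0, 0, 2.7, 30]
    - [0, 0, 0, 0, 0, 2.7, 30]
    - [0, 0, 0, 0, 0, 2.7, 30]
    - [0, 0, 0, 0, 0, 2.7, 30]

```text
clock: 20.8
position: [0.5365, -0.0103, 0.2406]
tool_rot: [0.99, -0.14, 0.001, -0.0]
contact_force: [-1.3, -0.6, 20.8]
width: 0.0379
```

apply_moves:
  deltas:
    - [0, 0, 0, 0, 0, -4, 30]
    - [0, 0, 0, 0, 0, 0, 30]
    - [0, 0, 0, 0, 0, 2.4, 30]
    - [0, 0, 0, 0, 0, 0.4, 30]
    - [0, 0, 0, 0, 0, 0, 30]

```text
clock: 21.22
position: [0.5355, -0.0103, 0.2408]
tool_rot: [0.99, -0.14, 0.0, 0.0]
contact_force: [0.4, -0.3, 1.4]
width: 0.038
```

apply_moves:
  deltas:
    - [0, 0, 0, 0, 0, 0.4, 30]
    - [0, 0, 0, 0, 0, 0, 30]

```text
clock: 21.38
position: [0.5357, -0.0103, 0.2408]
tool_rot: [0.99, -0.14, 0.0, -0.0]
contact_force: [-1.3, 0.7, 4.2]
width: 0.0382
```

apply_moves:
  deltas:
    - [0, 0, 0, 0, 0, 0.4, 30]
    - [0, 0, 0, 0, 0, 0, 30]

```text
clock: 21.55
position: [0.536, -0.0104, 0.2407]
tool_rot: [0.99, -0.14, 0.001, -0.0]
contact_force: [-1.0, -0.6, 6.4]
width: 0.038
```

apply_moves:
  deltas:
    - [0, 0, 0, 0, 0, -8, 30]
    - [0, 0, 0, 0, 0, -14, 30]
    - [0, 0, 0, 0, 0, -5, 30]
    - [0, 0, 0, 0, 0, 0, 30]
    - [0, 0, 0, 0, 0, 0, 30]

```text
clock: 21.97
position: [0.535, -0.0103, 0.2665]
tool_rot: [0.99, -0.14, -0.0, 0.0]
contact_force: [-0.3, 0.6, -4.6]
width: 0.0379
```

```bash
python3 sub.py s13 s10; python3 - <<'E'
from h import *
a=load('s10.npz').im;b=load('s13.npz').im
f=lambda i:cv2.resize(i[162:222,305:343],None,fx=10,fy=10,interpolation=cv2.INTER_CUBIC)
cv2.imwrite('pics/cmp13.png',np.hstack([f(a),f(b)]))
E
```

```text
t21.97 pos [ 0.535  -0.0103  0.2665] head -16.05 z [-6.e-04 -0.e+00 -1.e+00] F [-0.3  0.6 -4.6] w0.0379 q [ 0.13  0.33 -0.24  1.81  0.09  1.   -2.  ]
px/mm [0.00339571 0.34211592]
s10 collar (0.375, -0.25, 0.869) chuck (0.0, 0.125, 0.921) end (-0.25, 0.5, 0.885)
s13 collar (0.375, 0.0, 0.858) chuck (0.0, 0.125, 0.917) end (-0.5, 1.125, 0.871)
```

View pics/cmp13.png

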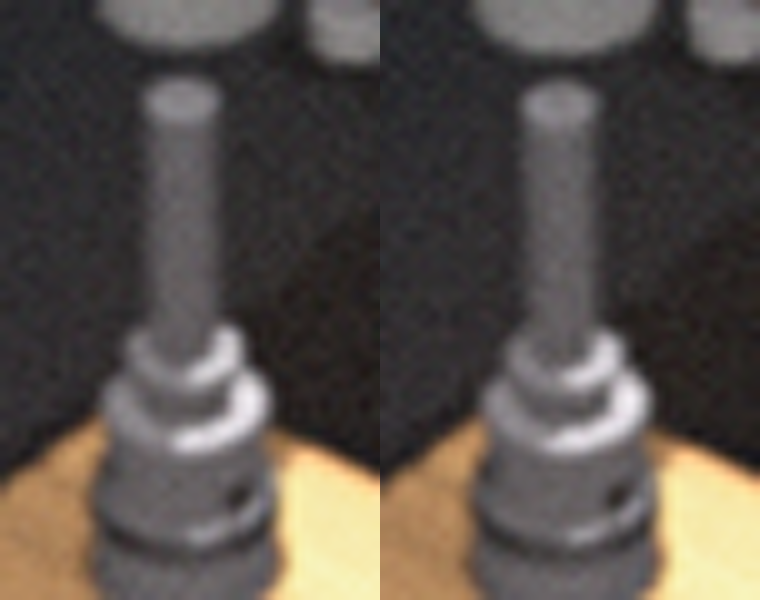

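```bash
cat > sub2.py <<'E'
import sys
from h import *
ref=load('s10.npz');q=load(sys.argv[1]+'.npz')
def sh(box,f=20,p=3):
    x0,y0,x1,y1=box
    g=lambda i:cv2.GaussianBlur(cv2.cvtColor(i,6).astype(np.float32),(0,0),.7)
    T=cv2.resize(g(ref.im)[y0:y1,x0:x1],None,fx=f,fy=f,interpolation=cv2.INTER_CUBIC)
    S=cv2.resize(g(q.im)[y0-p:y1+p,x0-p:x1+p],None,fx=f,fy=f,interpolation=cv2.INTER_CUBIC)
    r=cv2.matchTemplate(S,T,cv2.TM_CCOEFF_NORMED);_,v,_,l=cv2.minMaxLoc(r);return (round(l[0]/f-p,2),round(l[1]/f-p,2),round(v,3),'mm %.2f'%((l[1]/f-p)/.342))
print('arbor end',sh((316,169,331,175)));print('collar',sh((315,193,333,199)));print('gap(full)',sh((314,168,334,199)));print('chuck',sh((312,204,336,226)));print('block',sh((295,206,311,240)))
E
python3 sub2.py s13
```

```text
arbor end (-0.25, 0.45, 0.998, 'mm 1.32')
collar (0.0, 0.4, 0.993, 'mm 1.17')
gap(full) (-0.1, 0.4, 0.995, 'mm 1.17')
chuck (0.0, 0.0, 0.999, 'mm 0.00')
block (-0.1, 0.05, 0.998, 'mm 0.15')
```

apply_moves:
  deltas:
    - [0, 0, 0, 0, 0, 10, 30]
    - [0, 0, 0, 0, 0, 8.2, 30]
    - [0, 0, 0, 0, 0, 0, 30]
    - [0, 0, 0, 0, 0, 2.9, 30]
    - [0, 0, 0, 0, 0, 2.9, 30]
    - [0, 0, 0, 0, 0, 2.9, 30]

```text
clock: 22.52
position: [0.5361, -0.0103, 0.2406]
tool_rot: [0.99, -0.14, 0.001, -0.0]
contact_force: [-1.4, -0.6, 18.4]
width: 0.0383
```

apply_moves:
  deltas:
    - [0, 0, 0, 0, 0, -5, 30]
    - [0, 0, 0, 0, 0, -3.7, 30]
    - [0, 0, 0, 0, 0, 0, 30]
    - [0, 0, 0, 0, 0, 2.9, 30]
    - [0, 0, 0, 0, 0, 2.9, 30]
    - [0, 0, 0, 0, 0, 2.9, 30]

```text
clock: 23.02
position: [0.5358, -0.0103, 0.2404]
tool_rot: [0.99, -0.14, 0.001, -0.0]
contact_force: [-1.4, -1.0, 20.1]
width: 0.038
```

apply_moves:
  deltas:
    - [0, 0, 0, 0, 0, -10, 30]
    - [0, 0, 0, 0, 0, -16, 30]
    - [0, 0, 0, 0, 0, 0, 30]
    - [0, 0, 0, 0, 0, 0, 30]

```text
clock: 23.35
position: [0.5357, -0.0103, 0.2664]
tool_rot: [0.99, -0.14, 0.001, -0.0]
contact_force: [-0.5, -0.4, -4.5]
width: 0.0379
```

```bash
python3 sub.py s14 >/dev/null; python3 sub2.py s14; python3 go.py
```

```text
arbor end (-0.2, 0.6, 0.998, 'mm 1.75')
collar (0.0, 0.4, 0.994, 'mm 1.17')
gap(full) (-0.05, 0.45, 0.994, 'mm 1.32')
chuck (0.0, 0.0, 0.999, 'mm 0.00')
block (0.0, 0.0, 0.999, 'mm 0.00')
t23.40 pos [ 0.5351 -0.0104  0.2657] head -16.06 z [-2.e-04 -1.e-04 -1.e+00] F [-0.2  0.  -4.3] w0.0382 q [ 0.13  0.34 -0.24  1.82  0.1   1.   -2.  ]
```

apply_moves:
  deltas:
    - [0, 0, 0, 0, 0, 10, 30]
    - [0, 0, 0, 0, 0, 7.3, 30]
    - [0, 0, 0, 0, 0, 0, 30]
    - [0, 0, 0, 0, 0, 2.9, 30]
    - [0, 0, 0, 0, 0, 2.9, 30]
    - [0, 0, 0, 0, 0, 2.9, 30]

```text
clock: 23.9
position: [0.536, -0.0103, 0.2404]
tool_rot: [0.99, -0.14, 0.001, -0.0]
contact_force: [-0.5, -1.0, 18.4]
width: 0.0379
```

apply_moves:
  deltas:
    - [0, 0, 0, 0, 0, -5, 30]
    - [0, 0, 0, 0, 0, -3.7, 30]
    - [0, 0, 0, 0, 0, 0, 30]
    - [0, 0, 0, 0, 0, 2.9, 30]
    - [0, 0, 0, 0, 0, 2.9, 30]
    - [0, 0, 0, 0, 0, 2.9, 30]

```text
clock: 24.4
position: [0.5358, -0.0104, 0.2403]
tool_rot: [0.99, -0.14, 0.001, -0.0]
contact_force: [-1.7, -0.2, 21.7]
width: 0.0375
```

apply_moves:
  deltas:
    - [0, 0, 0, 0, 0, -10, 30]
    - [0, 0, 0, 0, 0, -16, 30]
    - [0, 0, 0, 0, 0, 0, 30]
    - [0, 0, 0, 0, 0, 0, 30]

```text
clock: 24.73
position: [0.5357, -0.0103, 0.2665]
tool_rot: [0.99, -0.14, 0.001, -0.0]
contact_force: [-0.0, -0.2, -3.8]
width: 0.0381
```

```bash
python3 sub.py s15 >/dev/null; python3 sub2.py s15; python3 go.py
```

```text
arbor end (-0.25, 0.65, 0.998, 'mm 1.90')
collar (0.0, 0.4, 0.992, 'mm 1.17')
gap(full) (-0.05, 0.45, 0.994, 'mm 1.32')
chuck (0.0, 0.0, 0.999, 'mm 0.00')
block (0.0, 0.0, 0.999, 'mm 0.00')
t24.78 pos [ 0.5351 -0.0103  0.2657] head -16.05 z [-2.e-04 -1.e-04 -1.e+00] F [ 0.5  0.3 -4.2] w0.0380 q [ 0.13  0.34 -0.24  1.82  0.1   1.   -2.  ]
```

apply_moves:
  deltas:
    - [0, 0, 0, 0, 0, 14, 30]
    - [0, 0, 0, 0, 0, 10, 30]
    - [0, 0, 0, 0, 0, 0.6, 30]
    - [0, 0, 0, 0, 0, 0.4, 30]
    - [0, 0, 0, 0, 0, 0.4, 30]
    - [0, 0, 0, 0, 0, 0, 30]

```text
clock: 25.28
position: [0.535, -0.0103, 0.2403]
tool_rot: [0.99, -0.14, -0.0, 0.0]
contact_force: [0.8, -0.3, -3.8]
width: 0.038
```

apply_moves:
  deltas:
    - [0, 0, 0, 0, 0, 0.4, 30]
    - [0, 0, 0, 0, 0, 0, 30]

```text
clock: 25.45
position: [0.5353, -0.0103, 0.2402]
tool_rot: [0.99, -0.14, -0.0, 0.0]
contact_force: [1.6, 0.6, -4.1]
width: 0.038
```

apply_moves:
  deltas:
    - [0, 0, 0, 0, 0, 0.4, 30]
    - [0, 0, 0, 0, 0, 0, 30]

```text
clock: 25.62
position: [0.5353, -0.0103, 0.2398]
tool_rot: [0.99, -0.14, -0.0, 0.0]
contact_force: [0.6, -0.4, -4.1]
width: 0.038
```

apply_moves:
  deltas:
    - [0, 0, 0, 0, 0, 0.3, 30]
    - [0, 0, 0, 0, 0, 0, 30]

```text
clock: 25.78
position: [0.5353, -0.0103, 0.2395]
tool_rot: [0.99, -0.14, -0.0, 0.0]
contact_force: [-0.0, -0.4, -4.5]
width: 0.0379
```

apply_moves:
  deltas:
    - [0, 0, 0, 0, 0, 0.3, 30]
    - [0, 0, 0, 0, 0, 0, 30]

```text
clock: 25.95
position: [0.5355, -0.0103, 0.2394]
tool_rot: [0.99, -0.14, 0.0, 0.0]
contact_force: [0.3, -0.6, -2.8]
width: 0.0379
```

apply_moves:
  deltas:
    - [0, 0, 0, 0, 0, 0.4, 30]
    - [0, 0, 0, 0, 0, 0, 30]

```text
clock: 26.12
position: [0.5358, -0.0104, 0.2394]
tool_rot: [0.99, -0.14, 0.001, -0.0]
contact_force: [0.5, 0.2, 1.0]
width: 0.0377
```

apply_moves:
  deltas:
    - [0, 0, 0, 0, 0, -9, 30]
    - [0, 0, 0, 0, 0, -19, 30]
    - [0, 0, 0, 0, 0, 0, 30]
    - [0, 0, 0, 0, 0, 0, 30]

```text
clock: 26.45
position: [0.5359, -0.0102, 0.2676]
tool_rot: [0.99, -0.14, 0.001, -0.0]
contact_force: [-0.4, 0.1, -4.2]
width: 0.0378
```

```bash
python3 - <<'E'
from h import *
import go
go.st()
for k in range(4): grab('scene',f's16_{k}')
E
for k in 0 1 2 3; do python3 sub2.py s16_$k|head -3; done
python3 - <<'E'
from h import *
import glob
# mallet lower edge and arbor top edge rows, column profile around x 318..328
for n in ['s10','s13','s14','s15','s16_0','s16_1','s16_2','s16_3']:
    im=cv2.cvtColor(load(n+'.npz').im,6).astype(float)
    p=im[150:180,319:327].mean(1);P=np.interp(np.arange(0,29,.05),np.arange(30),p)
    d=np.gradient(P);i=np.argmin(d);j=i+np.argmax(d[i:i+200]);print(n,'mallet edge',round(150+i*.05,2),'end edge',round(150+j*.05,2))
E
```

```text
t26.45 pos [ 0.5359 -0.0102  0.2676] head -16.05 z [ 0.0021  0.     -1.    ] F [-0.4  0.1 -4.2] w0.0378 q [ 0.13  0.33 -0.25  1.81  0.09  1.   -2.  ]
arbor end (-0.2, 1.05, 0.997, 'mm 3.07')
collar (0.1, 0.75, 0.982, 'mm 2.19')
gap(full) (-0.05, 0.85, 0.989, 'mm 2.49')
arbor end (-0.2, 1.1, 0.998, 'mm 3.22')
collar (0.1, 0.75, 0.983, 'mm 2.19')
gap(full) (-0.05, 0.85, 0.99, 'mm 2.49')
arbor end (-0.2, 1.05, 0.997, 'mm 3.07')
collar (0.1, 0.75, 0.983, 'mm 2.19')
gap(full) (-0.05, 0.85, 0.99, 'mm 2.49')
arbor end (-0.2, 1.1, 0.997, 'mm 3.22')
collar (0.1, 0.75, 0.983, 'mm 2.19')
gap(full) (-0.05, 0.85, 0.989, 'mm 2.49')
s10 mallet edge 166.05 end edge 169.4
s13 mallet edge 166.1 end edge 170.05
s14 mallet edge 166.25 end edge 170.15
s15 mallet edge 166.05 end edge 170.05
s16_0 mallet edge 166.25 end edge 170.6
s16_1 mallet edge 166.1 end edge 170.05
s16_2 mallet edge 166.05 end edge 170.05
s16_3 mallet edge 166.25 end edge 170.05
```

The arbor has now sunk about 2.4 mm in total. That puts the gap near 4 mm, so the taper should be tight and I'll stop tapping. Next I return the mallet.

```bash
python3 go.py .450 -.184 .0705 -15.9
```

```text
t26.65 pos [ 0.5346 -0.0103  0.2658] head -16.05 z [-0.0018 -0.     -1.    ] F [-0.3  0.3 -4.3] w0.0376 q [ 0.13  0.34 -0.25  1.82  0.09  1.   -2.  ]
turn rad [ 0.0005  0.0018 -0.0026]
shift after turn [-33.8 190.2 195.3]
shift now [-33.  190.2 195.5]
```

apply_moves:
  deltas:
    - [0, 0, 0, -3, 16, 0, 30]
    - [0, 0, 0, -5.5, 31, 0, 30]
    - [0, 0, 0, -6, 34, 0, 30]
    - [0, 0, 0, -6, 34, 0, 30]
    - [0, 0, 0, -6, 34, 0, 30]
    - [0, 0, 0, -5, 27, 10, 30]
    - [0, 0, 0, -2, 14, 20, 30]
    - [0, 0, 0, 0, 0, 30, 30]
    - [0, 0, 0, 0, 0, 35, 30]
    - [0, 0, 0, 0, 0, 35, 30]

```text
clock: 27.48
position: [0.4505, -0.1841, 0.1356]
tool_rot: [0.99, -0.14, 0.001, 0.0]
contact_force: [1.7, -0.1, -4.8]
width: 0.0376
```

apply_moves:
  deltas:
    - [0, 0, 0, 0, 0, 25, 30]
    - [0, 0, 0, 0, 0, 18, 30]
    - [0, 0, 0, 0, 0, 10, 30]
    - [0, 0, 0, 0, 0, 5, 30]
    - [0, 0, 0, 0, 0, 3, 30]
    - [0, 0, 0, 0, 0, 0, 30]

```text
clock: 27.98
position: [0.451, -0.1838, 0.076]
tool_rot: [0.99, -0.14, 0.0, 0.0]
contact_force: [0.3, 0.1, -4.7]
width: 0.0378
```

```bash
python3 go.py .450 -.184 .0705 -15.9
```

```text
t27.98 pos [ 0.451  -0.1838  0.076 ] head -16.06 z [ 6.e-04 -2.e-04 -1.e+00] F [ 0.3  0.1 -4.7] w0.0378 q [ 0.39  0.55 -0.12  2.07  0.13  0.53 -1.67]
turn rad [ 0.0001 -0.0006 -0.0027]
shift after turn [-0.9  0.5  5.5]
shift now [-0.9  0.5  5.5]
```

apply_moves:
  deltas:
    - [0, 0, 0, 0, 0, 3, 30]
    - [0, 0, 0, 0, 0, 1.5, 30]
    - [0, 0, 0, 0, 0, 1, 30]
    - [0, 0, 0, 0, 0, 0, 30]

```text
clock: 28.32
position: [0.4507, -0.1838, 0.0706]
tool_rot: [0.99, -0.14, 0.0, 0.0]
contact_force: [0.6, 0.2, -4.2]
width: 0.0379
```

apply_moves:
  deltas:
    - [0, 0, 0, 0, 0, 0.7, 30]
    - [0, 0, 0, 0, 0, 0, 30]

```text
clock: 28.48
position: [0.4506, -0.1837, 0.0697]
tool_rot: [0.99, -0.14, 0.0, 0.0]
contact_force: [0.5, 0.6, -2.7]
width: 0.038
```

apply_moves:
  deltas:
    - [0, 0, 0, 0, 0, 0.5, 30]
    - [0, 0, 0, 0, 0, 0, 30]

```text
clock: 28.65
position: [0.451, -0.1837, 0.0696]
tool_rot: [0.99, -0.14, 0.0, 0.0]
contact_force: [-1.6, 0.3, 3.5]
width: 0.0376
```

Seated on the bench. Releasing and lifting.

apply_moves:
  deltas:
    - [0, 0, 0, 0, 0, 0, 88]
    - [0, 0, 0, 0, 0, 0, 88]
    - [0, 0, 0, 0, 0, 0, 88]
    - [0, 0, 0, 0, 0, 0, 88]
    - [0, 0, 0, 0, 0, -10, 88]
    - [0, 0, 0, 0, 0, -30, 88]
    - [0, 0, 0, 0, 0, -38, 88]
    - [0, 0, 0, 0, 0, -38, 88]
    - [0, 0, 0, 0, 0, -38, 88]
    - [0, 0, 0, 0, 0, -30, 88]

```text
clock: 29.48
position: [0.4509, -0.1837, 0.2568]
tool_rot: [0.99, -0.14, 0.001, 0.0]
contact_force: [1.3, -0.5, -0.2]
width: 0.0879
```

```bash
python3 - <<'E'
from h import *
import go
w=grab('wrist','w17');s=grab('scene','s17');t=grab('top','t17');go.plan(.5345,-.0103,.26,15)
cv2.imwrite('pics/s17c.png',cv2.resize(s.im[130:250,230:400],None,fx=4,fy=4,interpolation=cv2.INTER_CUBIC))
E
```

```text
t29.63 pos [ 0.452  -0.1842  0.2561] head -16.07 z [ 0.0056 -0.0021 -1.    ] F [ 0.1 -0.2 -0.6] w0.0880 q [ 0.43  0.26 -0.16  1.95  0.05  0.94 -1.61]
turn rad [ 0.0021 -0.0057 -0.5422]
shift after turn [ 124.7 -146.6   -3.9]
shift now [  31.2 -189.9   -3.8]
```

View pics/s17c.png

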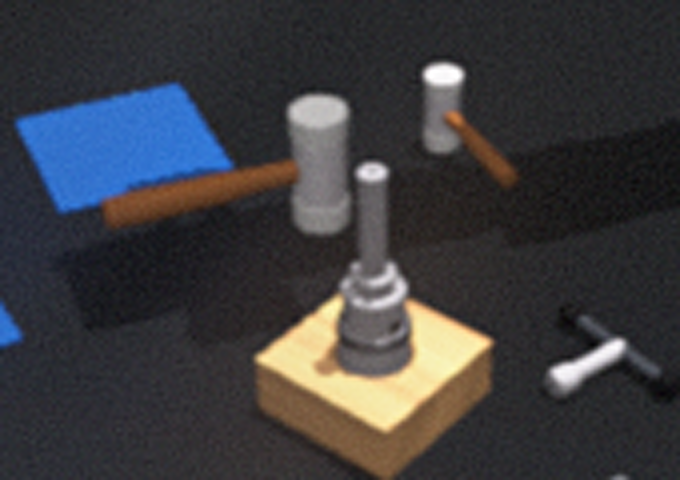

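View pics/w17.png

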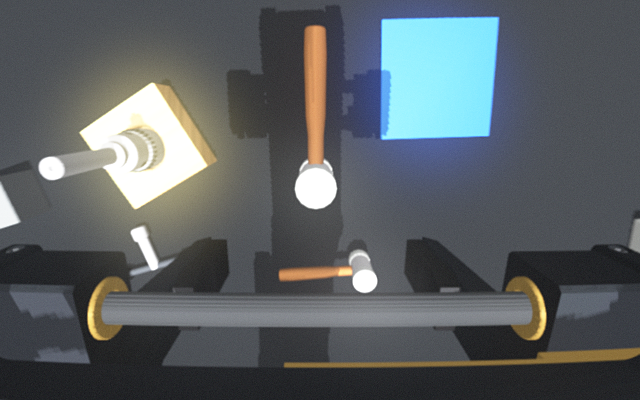

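apply_moves:
  deltas:
    - [0, 0, 0, 5, -32, 0, 88]
    - [0, 0, 0, 6, -37, 0, 88]
    - [0, 0, 0, 6, -37, 0, 88]
    - [0, 0, 0, 6, -37, 0, 88]
    - [0, 0, 0, 5, -32, 0, 88]
    - [0, 0, 0, 3, -15, 0, 60]
    - [0, 0, 0, 0, 0, 0, 60]
    - [0, 0, 0, 0, 0, 0, 60]
    - [0, 0, 0, 0, 0, 0, 60]

```text
clock: 30.38
position: [0.5319, -0.011, 0.2522]
tool_rot: [0.99, -0.14, -0.001, 0.001]
contact_force: [-0.4, -0.2, 0.0]
width: 0.0634
```

```bash
python3 - <<'E'
from h import *
import go
w=grab('wrist','w18');go.plan(.5345,-.0103,.136,-16)
cv2.imwrite('pics/w18c.png',cv2.resize(w.im[140:260,240:390],None,fx=5,fy=5,interpolation=cv2.INTER_CUBIC))
print(w.proj([.5345,-.0103,.1705]))
E
```

```text
t30.43 pos [ 0.532  -0.0113  0.2524] head -16.18 z [-1.7e-03 -9.0e-04 -1.0e+00] F [-0.3 -0.2  1. ] w0.0608 q [ 0.14  0.35 -0.25  1.84  0.1   0.97 -2.01]
turn rad [ 0.0013  0.0014 -0.0031]
shift after turn [  2.1  -1.7 116.4]
shift now [  2.3  -1.9 116.4]
[[314.2998233  210.81796273]]
```

View pics/w18c.png

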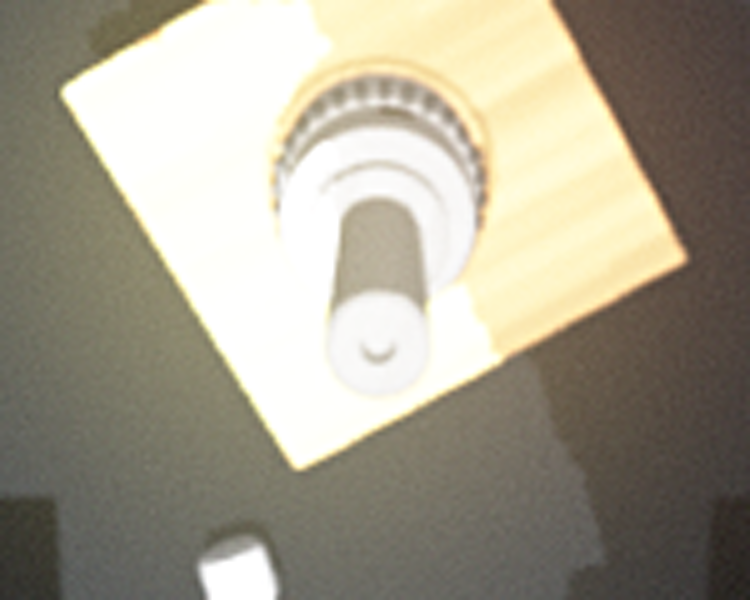

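apply_moves:
  deltas:
    - [0, 0, 0, 3, -1.4, 8, 60]
    - [0, 0, 0, 0, 0, 16, 60]
    - [0, 0, 0, 0, 0, 25, 60]
    - [0, 0, 0, 0, 0, 28, 60]
    - [0, 0, 0, 0, 0, 24, 60]
    - [0, 0, 0, 0, 0, 12, 40]
    - [0, 0, 0, 0, 0, 4, 30]
    - [0, 0, 0, 0, 0, 0, 26]
  newtons: 15

```text
clock: 31.1
position: [0.5357, -0.0096, 0.1354]
tool_rot: [0.99, -0.14, -0.001, 0.0]
contact_force: [0.3, 0.1, 0.5]
width: 0.042
```

apply_moves:
  deltas:
    - [0, 0, 0, 0, 0, 0, 10]
    - [0, 0, 0, 0, 0, 0, 10]
    - [0, 0, 0, 0, 0, 0, 10]
    - [0, 0, 0, 0, 0, 0, 10]
    - [0, 0, 0, 0, 0, 0, 10]
  newtons: 15

```text
clock: 31.52
position: [0.5366, -0.0102, 0.137]
tool_rot: [0.99, -0.14, 0.001, 0.001]
contact_force: [-0.1, -3.1, 5.2]
width: 0.0154
```

apply_moves:
  deltas:
    - [0, 0, 0, 0, 0, 0, 5]
    - [0, 0, 0, 0, 0, 0, 5]
    - [0, 0, 0, 0, 0, 0, 5]
  newtons: 55

```text
clock: 31.77
position: [0.5367, -0.0104, 0.137]
tool_rot: [0.99, -0.14, 0.001, 0.001]
contact_force: [-0.7, -4.0, 7.1]
width: 0.0146
```

```bash
python3 go.py
```

```text
t31.77 pos [ 0.5367 -0.0104  0.137 ] head -16.10 z [ 0.001  -0.0016 -1.    ] F [-0.7 -4.   7.1] w0.0146 q [ 0.11  0.51 -0.22  1.92  0.16  0.73 -2.06]
```

apply_moves:
  deltas:
    - [0, 0, 0, 0, 0, -1, 5]
    - [0, 0, 0, 0, 0, -1, 5]
    - [0, 0, 0, 0, 0, -2, 5]
    - [0, 0, 0, 0, 0, -3, 5]
    - [0, 0, 0, 0, 0, -3, 5]
    - [0, 0, 0, 0, 0, 0, 5]

```text
clock: 32.27
position: [0.5362, -0.0087, 0.1465]
tool_rot: [0.99, -0.14, 0.0, -0.0]
contact_force: [1.1, 1.2, -7.2]
width: 0.0148
```

```bash
python3 - <<'E'
from h import *
import go
go.st();s=grab('scene','s19')
cv2.imwrite('pics/s19c.png',cv2.resize(s.im[130:250,260:400],None,fx=5,fy=5,interpolation=cv2.INTER_CUBIC))
E
```

```text
t32.27 pos [ 0.5362 -0.0087  0.1465] head -16.04 z [ 2.e-04  5.e-04 -1.e+00] F [ 1.1  1.2 -7.2] w0.0148 q [ 0.11  0.5  -0.23  1.91  0.16  0.75 -2.06]
```

View pics/s19c.png

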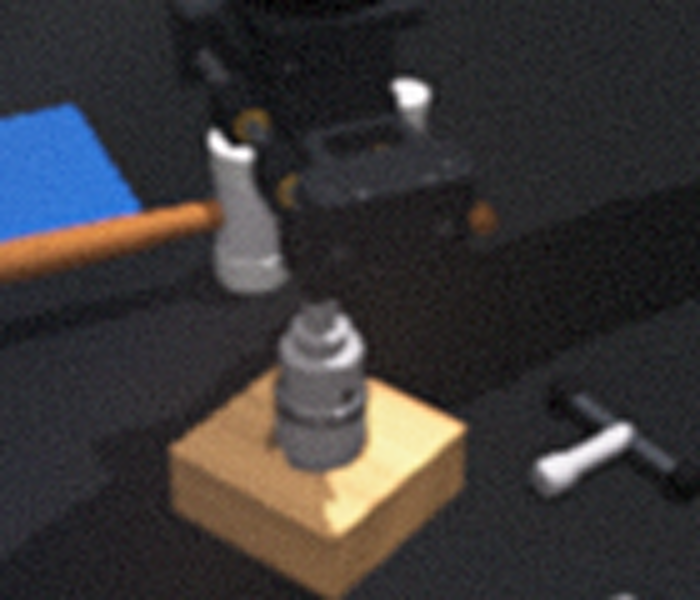

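The chuck is rising with the arbor. Lifting it clear.

apply_moves:
  deltas:
    - [0, 0, 0, 0, 0, -5, 5]
    - [0, 0, 0, 0, 0, -10, 5]
    - [0, 0, 0, 0, 0, -15, 5]
    - [0, 0, 0, 0, 0, -20, 5]
    - [0, 0, 0, 0, 0, -22, 5]
    - [0, 0, 0, 0, 0, -20, 5]
    - [0, 0, 0, 0, 0, -14, 5]
    - [0, 0, 0, 0, 0, -7, 5]
    - [0, 0, 0, 0, 0, 0, 5]

```text
clock: 33.07
position: [0.5372, -0.0089, 0.2612]
tool_rot: [0.99, -0.14, 0.002, -0.0]
contact_force: [0.1, 0.7, -6.4]
width: 0.0149
```

```bash
python3 - <<'E'
from h import *
import go
go.plan(.518,-.345,.26,-16);s=grab('scene','s20');w=grab('wrist','w20')
cv2.imwrite('pics/s20c.png',cv2.resize(s.im[80:240,230:400],None,fx=3.5,fy=3.5,interpolation=cv2.INTER_CUBIC))
E
```

```text
t33.07 pos [ 0.5372 -0.0089  0.2612] head -16.05 z [ 3.6e-03  1.0e-04 -1.0e+00] F [ 0.1  0.7 -6.4] w0.0149 q [ 0.13  0.34 -0.25  1.82  0.1   0.99 -2.01]
turn rad [-0.0011 -0.0035 -0.0008]
shift after turn [ 74.2 328.3   1.2]
shift now [ 74.5 328.3   1.1]
```

View pics/s20c.png

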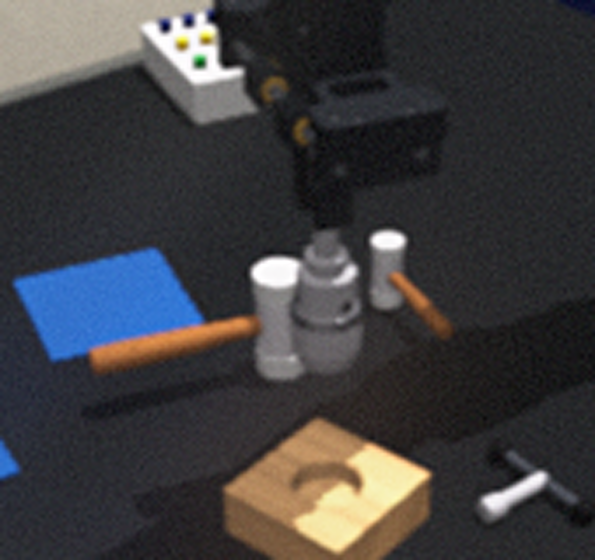

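View pics/w20.png

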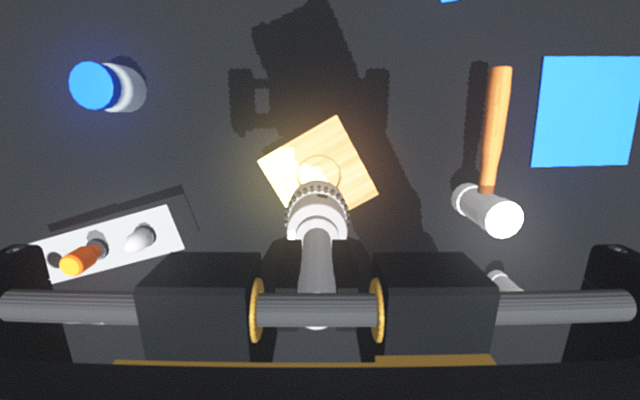

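apply_moves:
  deltas:
    - [0, 0, 0, 3, 12, 0, 5]
    - [0, 0, 0, 5, 24, 0, 5]
    - [0, 0, 0, 8, 34, 0, 5]
    - [0, 0, 0, 8.5, 38, 0, 5]
    - [0, 0, 0, 8.5, 38, 0, 5]
    - [0, 0, 0, 8.5, 38, 0, 5]
    - [0, 0, 0, 8.5, 38, 0, 5]
    - [0, 0, 0, 8.5, 38, 0, 5]
    - [0, 0, 0, 8, 34, 0, 5]
    - [0, 0, 0, 5, 22, 0, 5]

```text
clock: 34.0
position: [0.5146, -0.3384, 0.2576]
tool_rot: [0.99, -0.142, -0.001, 0.001]
contact_force: [0.1, -1.2, -7.5]
width: 0.015
```

apply_moves:
  deltas:
    - [0, 0, 0, 3, 12.3, 0, 5]
    - [0, 0, 0, 0, 0, 0, 5]
    - [0, 0, 0, 0, 0, 0, 5]
    - [0, 0, 0, 0, 0, 0, 5]

```text
clock: 34.33
position: [0.5171, -0.3432, 0.2583]
tool_rot: [0.99, -0.139, -0.001, -0.001]
contact_force: [0.5, 0.1, -8.7]
width: 0.0146
```

```bash
python3 - <<'E'
from h import *
import go
w=grab('wrist','w21');t=grab('top','t21');go.plan(.518,-.345,.119,-16)
E
```

```text
t34.43 pos [ 0.5175 -0.3431  0.2588] head -15.89 z [-4.0e-04  1.4e-03 -1.0e+00] F [ 0.2  0.4 -7.2] w0.0146 q [ 0.6   0.48 -0.12  1.6   0.06  1.06 -1.39]
turn rad [-0.0012  0.0007  0.0019]
shift after turn [  1.    1.6 139.8]
shift now [  1.1   1.8 139.8]
```

View pics/w21.png

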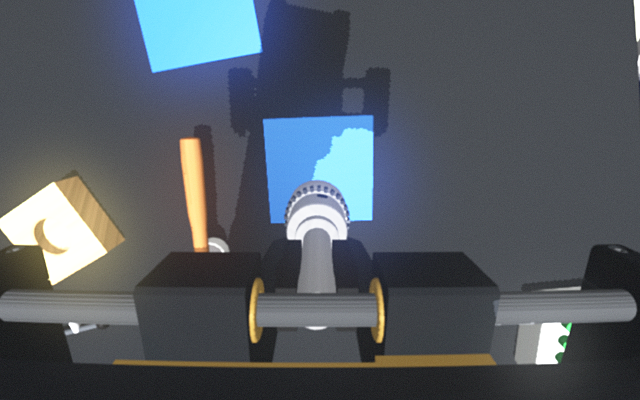

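apply_moves:
  deltas:
    - [0, 0, 0, 1, 1.7, 8, 5]
    - [0, 0, 0, 0, 0, 16, 5]
    - [0, 0, 0, 0, 0, 22, 5]
    - [0, 0, 0, 0, 0, 24, 5]
    - [0, 0, 0, 0, 0, 22, 5]
    - [0, 0, 0, 0, 0, 16, 5]
    - [0, 0, 0, 0, 0, 10, 5]
    - [0, 0, 0, 0, 0, 6, 5]
    - [0, 0, 0, 0, 0, 4, 5]
    - [0, 0, 0, 0, 0, 0, 5]

```text
clock: 35.27
position: [0.5177, -0.347, 0.1309]
tool_rot: [0.99, -0.139, 0.0, -0.0]
contact_force: [-0.4, 0.9, -7.2]
width: 0.0145
```

apply_moves:
  deltas:
    - [0, 0, 0, 0, 0, 2, 5]
    - [0, 0, 0, 0, 0, 2, 5]
    - [0, 0, 0, 0, 0, 2, 5]
    - [0, 0, 0, 0, 0, 0, 5]

```text
clock: 35.6
position: [0.5175, -0.3471, 0.1251]
tool_rot: [0.99, -0.14, 0.0, 0.0]
contact_force: [0.1, -0.8, -7.1]
width: 0.0149
```

apply_moves:
  deltas:
    - [0, 0, 0, 0, 0, 1.5, 5]
    - [0, 0, 0, 0, 0, 1.5, 5]
    - [0, 0, 0, 0, 0, 1, 5]
    - [0, 0, 0, 0, 0, 0, 5]

```text
clock: 35.93
position: [0.5173, -0.347, 0.1208]
tool_rot: [0.99, -0.14, -0.0, -0.0]
contact_force: [-0.6, -0.8, -7.0]
width: 0.0148
```

apply_moves:
  deltas:
    - [0, 0, 0, 0, 0, 0.8, 5]
    - [0, 0, 0, 0, 0, 0, 5]

```text
clock: 36.1
position: [0.5174, -0.3471, 0.1202]
tool_rot: [0.99, -0.14, -0.0, -0.0]
contact_force: [-0.0, 0.0, -8.0]
width: 0.0148
```

apply_moves:
  deltas:
    - [0, 0, 0, 0, 0, 0.6, 5]
    - [0, 0, 0, 0, 0, 0, 5]

```text
clock: 36.27
position: [0.5175, -0.3471, 0.1196]
tool_rot: [0.99, -0.14, -0.0, -0.0]
contact_force: [-0.0, -0.1, -7.7]
width: 0.0148
```

apply_moves:
  deltas:
    - [0, 0, 0, 0, 0, 0.6, 5]
    - [0, 0, 0, 0, 0, 0, 5]

```text
clock: 36.43
position: [0.5175, -0.3471, 0.1191]
tool_rot: [0.99, -0.14, 0.0, 0.0]
contact_force: [0.2, -0.3, -7.1]
width: 0.0152
```

apply_moves:
  deltas:
    - [0, 0, 0, 0, 0, 0.6, 5]
    - [0, 0, 0, 0, 0, 0, 5]

```text
clock: 36.6
position: [0.5177, -0.3473, 0.1191]
tool_rot: [0.99, -0.14, 0.0, 0.0]
contact_force: [-0.8, -0.0, -1.3]
width: 0.0144
```

apply_moves:
  deltas:
    - [0, 0, 0, 0, 0, 0.3, 5]
    - [0, 0, 0, 0, 0, 0, 5]

```text
clock: 36.77
position: [0.5178, -0.3474, 0.119]
tool_rot: [0.99, -0.14, 0.0, 0.0]
contact_force: [-2.8, 0.9, 2.7]
width: 0.0146
```

apply_moves:
  deltas:
    - [0, 0, 0, 0, 0, 0, 60]
    - [0, 0, 0, 0, 0, 0, 60]
    - [0, 0, 0, 0, 0, 0, 60]
    - [0, 0, 0, 0, 0, -6, 60]
    - [0, 0, 0, 0, 0, -15, 60]
    - [0, 0, 0, 0, 0, -30, 60]
    - [0, 0, 0, 0, 0, -35, 60]
    - [0, 0, 0, 0, 0, -35, 60]
    - [0, 0, 0, 0, 0, -20, 60]
    - [0, 0, 0, 0, 0, 0, 60]

```text
clock: 37.6
position: [0.5201, -0.3487, 0.2653]
tool_rot: [0.99, -0.14, 0.005, 0.002]
contact_force: [0.1, 0.2, 0.2]
width: 0.0603
```

```bash
python3 - <<'E'
from h import *
import go
w=grab('wrist','w22');t=grab('top','t22');s=grab('scene','s22');go.st()
cv2.imwrite('pics/s22c.png',cv2.resize(s.im[110:210,200:360],None,fx=5,fy=5,interpolation=cv2.INTER_CUBIC))
E
```

```text
t37.75 pos [ 0.5172 -0.3469  0.2588] head -16.05 z [-5.e-04  2.e-04 -1.e+00] F [-1.2  0.5  0.7] w0.0598 q [ 0.6   0.48 -0.12  1.6   0.06  1.06 -1.38]
```

View pics/s22c.png

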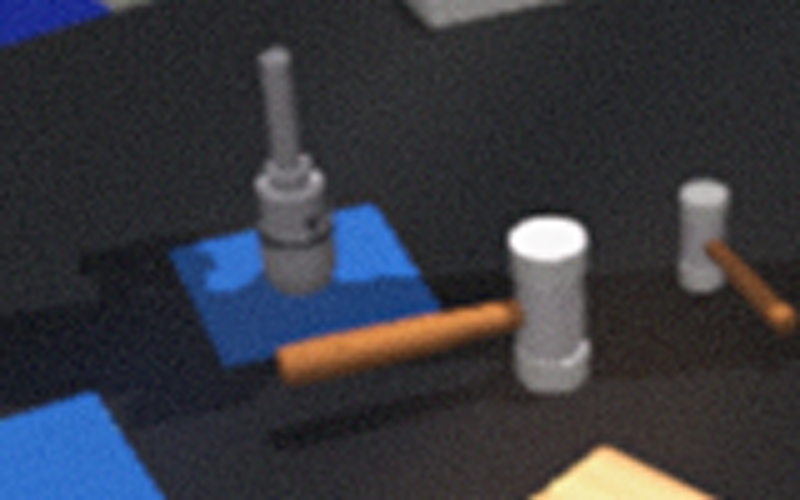

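View pics/w22.png

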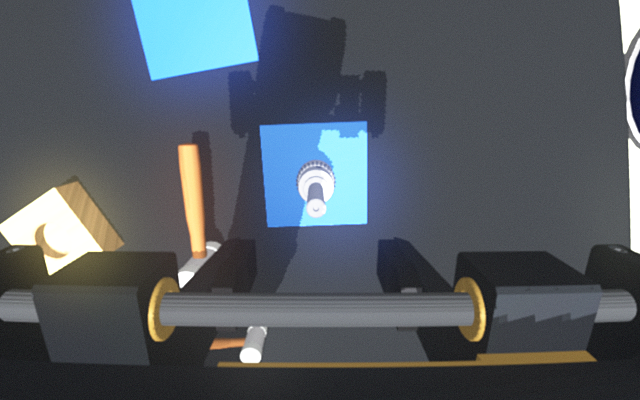

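View pics/t22.png

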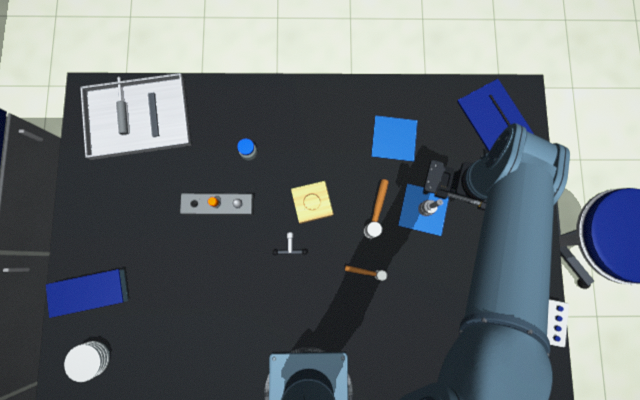

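```bash
python3 - <<'E'
from h import *
from cell import ctrl
s=load('s22.npz');w=load('w22.npz')
print('expected end',s.proj([.5175,-.347,.152]),w.proj([.5175,-.347,.152]),'collar top',s.proj([.5175,-.347,.082]),'seen (254.6,120.2) / wrist (316,209)')
p,e=tri(s,(254.6,120.2),w,(316,209));print(p,e)
print(ctrl.sign_off())
E
```

```text
expected end [[253.67123001 120.72073136]] [[314.95146026 206.95999332]] collar top [[256.33844799 142.73343649]] seen (254.6,120.2) / wrist (316,209)
[ 0.5151087  -0.34716131  0.15245768] 0.0013151269312089786
the job is handed in; nothing more can be done
None
```

I've finished and handed in the job, at about 38 s on the robot's clock. The arbor is tight in the chuck, and the chuck stands upright near the middle of the nearer blue mat. I released and backed off before handing in.

**What I did:** I took the arbor from the rack, set it taper-down in the chuck and let go. I then gave it nine short taps with the larger mallet at about 30–35 mm/s. The mallet went back upright on its spot on the bench. I lifted the chuck by the arbor shank alone and lowered it onto the mat until I felt contact, then let go.

**Last checks:**
- **Taper:** the whole chuck came up with the arbor (about 7 N on the wrist). Images showed the arbor 2.2–3.1 mm deeper than where it was set, so the collar gap is roughly 4 mm or less by estimate.
- **Position:** the arbor end measured about (0.515, -0.347, 0.152) m, against the mat centre of (0.518, -0.345). A height of 0.152 m is what it should be when standing on the mat.
- **Other items:** the mallet stands on the bench. The key, jar, small mallet and other rack tools look unmoved in the last top view.

**What did not go to plan:**
- **Tap force:** most taps ended at 15–22 N on the wrist reading, above the 10–15 N suggested.
- **Unplanned blow:** about 1 mm of the sinking appears only after a touch test that I approached too fast. That was probably a harder, unintended hit. I did not see its peak, so I can't rule out that it passed the 75 N marring limit.
- **Depth figures:** the image measurements disagreed by up to about 1 mm.

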